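Gauge the shelf spacers and hang them up in order

TASK

Check this set of shelf spacers with the bridge height gauge: from the tallest to the shortest, stand the gauge on the table squarely over each spacer so that its sprung foot rests on the spacer's tab and the reading settles, then park the gauge upright, central and square on its cork pad. After that hang the spacers by their eyes on the one hook, tallest first (innermost) and shortest last. Three or four spacers are there; leave everything else where it stands.

Things in the scene. Friction and masses are not known exactly. Their poses are not given: they have to be found in the camera images.
- spacer_red: red stirrup-shaped shelf spacer, 118 mm tall, 178 g (+-25 %), upright in its y-z plane: heavy foot block 38x60x10 mm (x,y,z), uprights at y +-26, gable roof bar 12 mm in x; bare metal grip tab 12 (x) x 20 (y) mm on its peak, z = 94 to 118. Eye under the roof: 44 mm wide, z = 10 to its peak at 84, where a hook's bar settles. Origin: centre of underside. Same after a half turn. May be absent (None).
- spacer_yellow: yellow stirrup-shaped shelf spacer, 104 mm tall, 164 g (+-25 %), upright in its y-z plane: heavy foot block 38x60x10 mm (x,y,z), uprights at y +-26, gable roof bar 12 mm in x; bare metal grip tab 12 (x) x 20 (y) mm on its peak, z = 80 to 104. Eye under the roof: 44 mm wide, z = 10 to its peak at 70, where a hook's bar settles. Origin: centre of underside. Same after a half turn. May be absent (None).
- spacer_green: green stirrup-shaped shelf spacer, 90 mm tall, 150 g (+-25 %), upright in its y-z plane: heavy foot block 38x60x10 mm (x,y,z), uprights at y +-26, gable roof bar 12 mm in x; bare metal grip tab 12 (x) x 20 (y) mm on its peak, z = 66 to 90. Eye under the roof: 44 mm wide, z = 10 to its peak at 56, where a hook's bar settles. Origin: centre of underside. Same after a half turn. May be absent (None).
- spacer_blue: blue stirrup-shaped shelf spacer, 76 mm tall, 136 g (+-25 %), upright in its y-z plane: heavy foot block 38x60x10 mm (x,y,z), uprights at y +-26, gable roof bar 12 mm in x; bare metal grip tab 12 (x) x 20 (y) mm on its peak, z = 52 to 76. Eye under the roof: 44 mm wide, z = 10 to its peak at 42, where a hook's bar settles. Origin: centre of underside. Same after a half turn. May be absent (None).
- hook: fixed grey hook stand; base plate 12 mm high, 120 mm in y, x = +10 to +100; 18 mm post at x = +68, 186 mm high, from which one level steel bar points along the stand's own -x, to the robot. Origin on the table under the bar, z up. May be turned a little
- hook_bar (a point): point on the bar's upper side, 175 mm above the hook's origin (axes as the hook's). Bar 10 mm thick, level and free from x = +55 to -72 mm, then its end turns up: tip at x = -89, topmost 8 mm above this point. Four spacers fit at 28 mm pitch (foot blocks pass over one another), the first at x = +34
- gauge: loose blue bridge height gauge, 660 g: portal open along its own x. Legs at +-y, 92 mm apart inside, 120 mm outside; leg feet 64 mm in x, 10 mm high; crossbeam z = 132 to 148 mm; brass foot hangs on the centre axis between the legs. Origin: centre between the legs' undersides, z up. Half turn alike but for the scale on the -y leg. Starts on the pad
- gauge_grip (a point): middle of the gauge's black square grip, 28x28 mm, 62 mm high, on top of the crossbeam, 179 mm straight above the gauge's origin
- gauge_foot (a joint): slide of the gauge's foot in m: 0 = fully down (foot face 68 mm above the undersides of the legs), grows up to 0.054 as the foot is pushed up; it is sprung down with about 1.5 to 2.3 N, much less than the gauge's weight. With the gauge standing on the table the height of the part under the foot is 0.068 + this value.
- foot_face (a point): centre of the underside of the gauge's brass foot (24 mm disc)
- pad: fixed flat light brown cork parking pad for the gauge, 110 (x) x 170 (y) x 3 mm. Origin: centre of its underside, z up
- calculator: pocket calculator, 114x68x15 mm, flat on the table; bystander. Origin: centre of its underside
- rubber_stamp: wooden hand stamp, 26x52x74 mm; bystander. Origin: centre of its underside
- stapler: dark blue desk stapler, 36x142x50 mm; bystander. Origin: centre of its underside
- packing_tape: roll of brown packing tape, 116 mm across, 48 mm high, lying flat; bystander. Origin: centre of its underside
- tin_white_lid: food tin with white lid, 78 mm across, 112 mm high; bystander. Origin: centre of its underside
- tin_plain: food tin with bare metal end, 75 mm across, 110 mm high; bystander. Origin: centre of its underside
- tin_back: red food tin with white lid, 78 mm across, 112 mm high; bystander. Origin: centre of its underside
- carton_red: red and pink food carton, 66x99x96 mm; bystander. Origin: centre of its underside
Things that resemble listed ones, but are neither listed nor needed, are in the scene too. Several things have the shape of the spacer_green; the one meant has the colours described above.

How it is judged (in metres and radians):
On the way, in this order (a step that is already met when the one before it is completed fails the run):
1. the gauge stands with both legs on the table over the red spacer, its foot resting on the spacer's tab and reading 118 mm (+-3 mm) (horizontal distance between foot_face and spacer_red below 0.01 m and z of foot_face in the frame of spacer_red between 0.115 and 0.121 m and z of gauge in the frame of spacer_red between -0.003 and 0.004 m and angle between the z axis of gauge and the z axis of spacer_red, either way round below 0.06 rad and angle between spacer_red's own z axis and vertical below 0.1 rad and contact force between gauge and spacer_red above 0.3 N), for 0.5 s.
2. the gauge stands with both legs on the table over the yellow spacer, its foot resting on the spacer's tab and reading 104 mm (+-3 mm) (horizontal distance between foot_face and spacer_yellow below 0.01 m and z of foot_face in the frame of spacer_yellow between 0.101 and 0.107 m and z of gauge in the frame of spacer_yellow between -0.003 and 0.004 m and angle between the z axis of gauge and the z axis of spacer_yellow, either way round below 0.06 rad and angle between spacer_yellow's own z axis and vertical below 0.1 rad and contact force between gauge and spacer_yellow above 0.3 N), for 0.5 s.
3. the gauge stands with both legs on the table over the green spacer, its foot resting on the spacer's tab and reading 90 mm (+-3 mm) (horizontal distance between foot_face and spacer_green below 0.01 m and z of foot_face in the frame of spacer_green between 0.087 and 0.093 m and z of gauge in the frame of spacer_green between -0.003 and 0.004 m and angle between the z axis of gauge and the z axis of spacer_green, either way round below 0.06 rad and angle between spacer_green's own z axis and vertical below 0.1 rad and contact force between gauge and spacer_green above 0.3 N), for 0.5 s.
4. the gauge stands with both legs on the table over the blue spacer, its foot resting on the spacer's tab and reading 76 mm (+-3 mm) (horizontal distance between foot_face and spacer_blue below 0.01 m and z of foot_face in the frame of spacer_blue between 0.073 and 0.079 m and z of gauge in the frame of spacer_blue between -0.003 and 0.004 m and angle between the z axis of gauge and the z axis of spacer_blue, either way round below 0.06 rad and angle between spacer_blue's own z axis and vertical below 0.1 rad and contact force between gauge and spacer_blue above 0.3 N), for 0.5 s.
5. the gauge is let go on its pad (horizontal distance between gauge and pad below 0.022 m and angle between the y axis of gauge and the y axis of pad, either way round below 0.2 rad and angle between gauge's own z axis and vertical below 0.06 rad and height (world z) of gauge below 0.007 m and linear speed of gauge below 0.03 m/s and contact force between gauge and the fingers below 0.05 N), for 0.3 s.
6. the red spacer hangs by its eye on the hook, let go (x of spacer_red in the frame of hook between -0.07 and 0.056 m and y of spacer_red in the frame of hook between -0.012 and 0.012 m and z of spacer_red in the frame of hook between 0.085 and 0.097 m and angle between spacer_red's own z axis and vertical below 0.2 rad and contact force between spacer_red and the fingers below 0.05 N and linear speed of spacer_red below 0.05 m/s), for 0.3 s.
7. the yellow spacer hangs by its eye on the hook, let go (x of spacer_yellow in the frame of hook between -0.07 and 0.056 m and y of spacer_yellow in the frame of hook between -0.012 and 0.012 m and z of spacer_yellow in the frame of hook between 0.099 and 0.111 m and angle between spacer_yellow's own z axis and vertical below 0.2 rad and contact force between spacer_yellow and the fingers below 0.05 N and linear speed of spacer_yellow below 0.05 m/s), for 0.3 s.
8. the green spacer hangs by its eye on the hook, let go (x of spacer_green in the frame of hook between -0.07 and 0.056 m and y of spacer_green in the frame of hook between -0.012 and 0.012 m and z of spacer_green in the frame of hook between 0.113 and 0.125 m and angle between spacer_green's own z axis and vertical below 0.2 rad and contact force between spacer_green and the fingers below 0.05 N and linear speed of spacer_green below 0.05 m/s), for 0.3 s.
9. the blue spacer hangs by its eye on the hook, let go (x of spacer_blue in the frame of hook between -0.07 and 0.056 m and y of spacer_blue in the frame of hook between -0.012 and 0.012 m and z of spacer_blue in the frame of hook between 0.127 and 0.139 m and angle between spacer_blue's own z axis and vertical below 0.2 rad and contact force between spacer_blue and the fingers below 0.05 N and linear speed of spacer_blue below 0.05 m/s), for 0.3 s.
At the end, for the whole second after the job is handed in: Every spacer present hangs on the level part of the hook bar (within 12 mm of its middle line, eye peak within 6 mm of the bar's upper side, tilted under 0.2 rad, still); the gauge stands upright on its pad within 22 mm of the centre and 0.2 rad of square; nothing is held (all of step 5 and all of step 6 and all of step 7 and all of step 8 and all of step 9); the robot touches nothing.
It fails at once if a bystander was shifted by more than 3 cm (distance of any of calculator, rubber_stamp, stapler, packing_tape, tin_white_lid, tin_plain, tin_back, carton_red from where it was at the start of the episode above 0.03 m).
Of spacer_red, spacer_yellow, spacer_green, spacer_blue only 3 to 4 are there at a start; the rules pass over those that are not, and their reading is None.
At some moment in a run one of spacer_red, spacer_yellow, spacer_green, spacer_blue may be knocked a few centimetres aside while the robot is not near it.
It also fails if it takes over 210 s, if anything falls off the work surface, if the arm or the gripper's body presses on something with over 40 N, if the wrist force passes 120 N, or if a joint passes its speed limit or range.

ROBOT

A 6-joint arm with a two-finger parallel gripper is mounted at the origin on a cart in front of the work surface, level with it; the furniture and walls round the work are solid. World frame = base frame: x ahead of the robot, y to its left, z up, the work surface at z = 0. Lengths are in mm, angles in rad, forces in N, time in s.
With the tool pointing down it reaches from about 275 to 750 mm from the base axis. Payload 10.2 kg.
Tool frame: the origin (TCP) lies at the very end of the fingers, on their centre line; the grasp point (between the pads) lies 19 mm behind it; z points along the fingers, y is the line along which they close (so a half turn about z gives the same grasp; the last joint's range is limited). The gripper opens to 85 mm and grips with 20 to 120 N. Pads are 22 mm wide; open, the fingers measure 114 mm over their backs; the gripper's body (76 mm by 85 mm) begins 54 mm behind the grasp point. The pads swing forward as they close: fully open they stand 13 mm farther back than shut.
Start: joints at [0.894, 0.313, 1.498, -0, 1.331, -0.223], TCP at [230.165, 471.864, 231.294] pointing down, gripper open.
Joint ranges: [-2.94, 2.94], [-0.97, 2.17], [0.19, 2.56], [-1.23, 4.37], [0.02, 3.11], [-2.88, 2.88]. Speed limits (rad/s): [2.39, 2.39, 3.01, 3.14, 3.14, 3.14].

INTERFACE

Orientations are given as a unit quaternion [w, x, y, z].
In Python, from rig import telemetry, optics, ctrl gives the robot as it stands.
- The arm moves only by the tool servo_tool, never from a script. Its argument "deltas" is a list of rows, each a list of 3 entries, a list of its own where there are three numbers: the shift along the tool's x, y, z in units of 20 cm (1.0 is 20 cm), then the turn, a rotation vector about the tool's x, y, z in units of 90 degrees (1.0 is 90 degrees), then the opening, from 0 (shut) to 1 (fully open). A call has 1 to 8 rows; each row shifts and turns the commanded pose from where the row before left it, along the tool's axes as they then stand; what a row does not reach is not made up. A row lasts 1/10 s, in which the tool goes at most 50 mm and 8.59 degrees, less where a joint would pass 70% of its speed; a pose out of reach is approached as far as the arm can. A call with a number of a shift or a turn outside -1 to 1 is refused whole. A call with a gripper value outside its range is refused whole. The fingers move at their own pace and stop on an object; "squeeze" is the grip in N (left out, the last holds). Time passes only in rows, so rows that do not move let the fingers close. It gives the time, the measured TCP pose, the force, the opening and the grip force at its end, in the units of the state.
- telemetry.sense(): the state, without advancing time (a new reading comes with each control period).
- optics.capture(name): name is "side" or "top" or "wrist"; returns the picture (384x512x3 uint8, blue, green, red); there is no depth.
- optics.camera_model(name): a dict with "vfov" (degrees; the focal length in pixels is half the picture's height over the tangent of half this angle, whatever the lens; pixels are square), "cx", "cy" (the principal point, pixels), "R" (3x3) and "t" (3): a world point X has camera coordinates R X + t; the wrist camera has in their place "mount" (4x4, takes a point from camera to tool coordinates, whose origin is the TCP and whose axes are the flange's). Camera axes: x right, y down, z forward; pixel columns grow to the right and rows downward; lengths in mm; the calibration is good to about 2 mm. The wrist camera is an equidistant fisheye: a pixel r from the principal point sees the ray r / f radians off the axis. A picture is of the moment at which its call begins: read the wrist's pose just before it. camera_model takes no time and is no camera call.
- ctrl.finish_job(): hands the job in; it is judged then, once.
The state is a dict: "time_s": time; "joints": joint angles; "dq": joint speeds; "tau": joint torques, N m; "eef_pos": TCP position; "ee_rot": TCP orientation; "force": force on the tool from outside, world axes, zero at the start; "wrist_torque": the same for the moment, N m; "grip_width": opening from 0.0 (shut) to 1.0 (fully open); "grip_force": force on a finger pad.
Only numpy, scipy, OpenCV 4.12 (cv2) and the standard library are available. Lean on these libraries where they do the work, as an engineer would, in place of code of your own. Each camera call takes 0.05 s, during which the arm holds its last target. There are 200 camera calls.

## Working session

There is one attempt and no reset: what is moved stays moved. The work goes in short steps, Python scripts to look and compute and a tool call to move; the robot and the scene stay as the last step left them, time stands still between calls to the robot, and variables do not carry over. Pictures are saved under pics/ and viewed, at most 14 in all, crops included, and the job is handed in when it is done.

Besides the shell and the picture viewer there is one more tool, called after "Emit:" as name(argument=value, ...) on one line, values as JSON. servo_tool: Moves the arm, as the interface text tells. Its arguments: {"type":"object","properties":{"deltas":{"type":"array"},"squeeze":{"type":"number"}},"required":["deltas"]}

```bash
ls; mkdir -p pics; python3 - <<'E'
from rig import telemetry, optics
import cv2
s=telemetry.sense();print(s)
for n in("side","top","wrist"):
    im=optics.capture(n);cv2.imwrite(f"pics/{n}0.png",im);print(n,optics.camera_model(n))
E
```

```text
pics
{'time_s': 0.0, 'joints': array([ 8.93568980e-01,  3.13447857e-01,  1.49843815e+00,  2.49173549e-05,
        1.33100216e+00, -2.23390821e-01]), 'dq': array([-2.57350265e-04, -1.10827110e-05,  1.73639769e-04, -7.21785774e-04,
        1.34094801e-04,  2.61672241e-04]), 'tau': array([ 3.34460337e-04, -4.12258744e+01, -2.59751487e+01, -1.38739788e-04,
        3.98849414e-03, -2.03260163e-05]), 'eef_pos': array([230.00488926, 471.64963731, 230.73577311]), 'ee_rot': array([-2.92826272e-04,  2.24978705e-01,  9.74363465e-01, -5.77917240e-04]), 'force': array([-0.72653005, -0.01288551, -0.45655277]), 'wrist_torque': array([-0.02822692, -0.05665343,  0.00980892]), 'grip_force': 0.0, 'grip_width': 0.997644782945011}
side {'vfov': 49.42471160467101, 'cx': 257.8283752707296, 'cy': 192.72256414955862, 'R': array([[ 0.99456439, -0.10387284,  0.00721894],
       [-0.05071128, -0.54377009, -0.8377007 ],
       [ 0.09093979,  0.8327812 , -0.54608189]]), 't': array([-517.02088193,  125.58599309, 1307.42338872])}
top {'vfov': 44.652088731807325, 'cx': 251.4509757339065, 'cy': 190.3910724363302, 'R': array([[-0.0150227 , -0.99987035, -0.00579649],
       [-0.99768599,  0.01537383, -0.06622926],
       [ 0.06630979,  0.00478813, -0.9977876 ]]), 't': array([   8.35293151,  524.0153269 , 1843.24704914])}
wrist {'vfov': 65.70646984690485, 'cx': 258.7277693552656, 'cy': 192.75381636291746, 'mount': array([[-2.59040876e-04, -9.52123115e-01, -3.05714746e-01,
         7.88954512e+01],
       [ 9.99999842e-01, -3.98983369e-04,  3.95271917e-04,
        -4.73837491e-02],
       [-4.98322628e-04, -3.05714595e-01,  9.52123069e-01,
        -1.41857547e+02],
       [ 0.00000000e+00,  0.00000000e+00,  0.00000000e+00,
         1.00000000e+00]])}
```

View pics/side0.png

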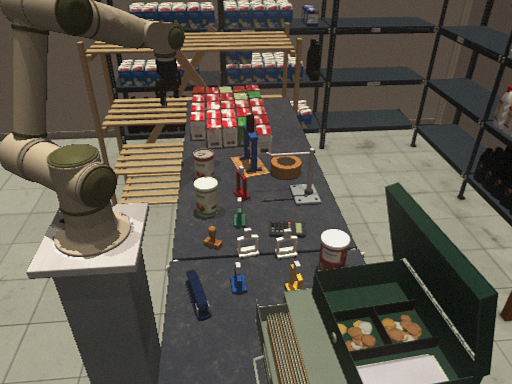

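View pics/top0.png

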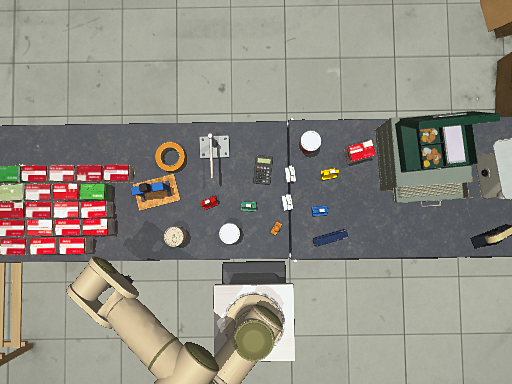

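The side view shows red (241,185), green (240,215), blue (238,280) and yellow (294,278) spacers, two white look-alikes (247,243) and (286,243), the gauge (251,150) and the hook (307,180). In the top view these are red (209,202), green (249,206), blue (320,211), yellow (330,174), whites (290,173) and (287,202), gauge and pad (155,190), and hook (213,150). The spacer_green candidates are the green one and the two whites. Only (249,206) is green, so it fits the description. I'll confirm that in an enlarged crop.

```bash
cat > h.py <<'E'
import numpy as np, cv2
from rig import telemetry, optics
from scipy.spatial.transform import Rotation as Rn
H=384
def ray(n,uv):
    m=optics.camera_model(n); f=H/2/np.tan(np.radians(m['vfov']/2))
    uv=np.atleast_2d(uv).astype(float)
    if n=='wrist':
        s=telemetry.sense(); R=Rn.from_quat(np.roll(s['ee_rot'],-1)).as_matrix()
        d=uv-[m['cx'],m['cy']]; r=np.linalg.norm(d,axis=1); th=r/f
        dc=np.c_[d/np.maximum(r,1e-9)[:,None]*np.sin(th)[:,None],np.cos(th)]
        M=m['mount']; return R@M[:3,3]+s['eef_pos'], (R@M[:3,:3]@dc.T).T
    R,t=m['R'],m['t']
    return -R.T@t, np.c_[(uv-[m['cx'],m['cy']])/f,np.ones(len(uv))]@R
def onz(n,uv,z):
    c,d=ray(n,uv); return c+d*((z-c[2])/d[:,2])[:,None]
def two(n1,p1,n2,p2):
    c1,d1=ray(n1,p1);c2,d2=ray(n2,p2)
    A=np.c_[d1[0],-d2[0]];x=np.linalg.lstsq(A,c2-c1,rcond=None)[0]
    a,b=c1+x[0]*d1[0],c2+x[1]*d2[0]; return (a+b)/2,np.linalg.norm(a-b)
E
python3 - <<'E'
import cv2
im=cv2.imread('pics/top0.png')
cv2.imwrite('pics/topc.png',cv2.resize(im[125:245,125:345],None,fx=3.6,fy=3.6,interpolation=cv2.INTER_CUBIC))
im=cv2.imread('pics/side0.png')
cv2.imwrite('pics/sidec.png',cv2.resize(im[100:300,180:350],None,fx=3,fy=3,interpolation=cv2.INTER_CUBIC))
E
```

```text
(no output)
```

View pics/topc.png

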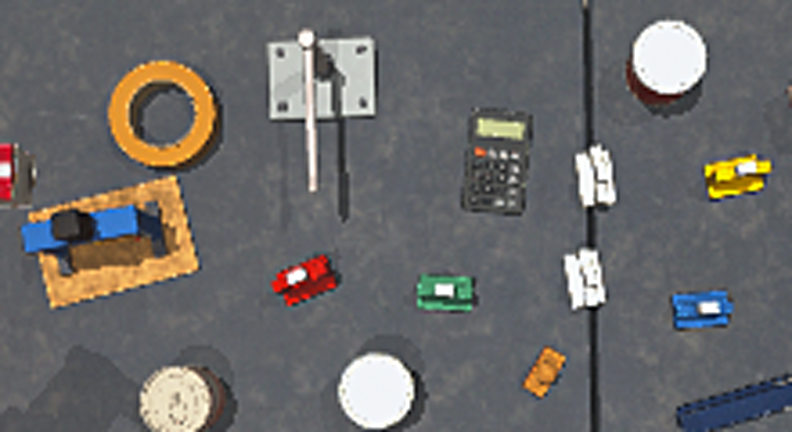

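View pics/sidec.png

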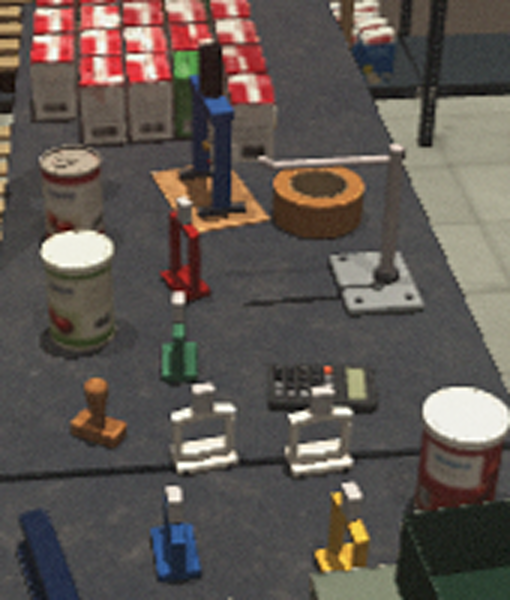

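The crops confirm all four spacers. The real green one is at topc (445,292), the two white look-alikes are at (596,177) and (585,277). Next I measure the rough poses.

```bash
cat >> h.py <<'E'
HS={'red':118,'yellow':104,'green':90,'blue':76}
def masks(im):
    h=cv2.cvtColor(im,cv2.COLOR_BGR2HSV); H_,S,V=cv2.split(h)
    r=(S>110)&(V>60)
    return {'red':r&((H_<6)|(H_>172)),'yellow':r&(H_>22)&(H_<34)&(V>120),'green':r&(H_>65)&(H_<88)|((H_>65)&(H_<90)&(S>90)&(V>50)),'blue':r&(H_>103)&(H_<125)}
def spacers(im,n='top',rois=None):
    out={}
    for k,m in masks(im).items():
        nb,l,st,c=cv2.connectedComponentsWithStats(cv2.morphologyEx(m.astype(np.uint8),cv2.MORPH_CLOSE,np.ones((3,3))))
        out[k]=[(int(st[i,4]),c[i].round(1).tolist(),cv2.minAreaRect(np.argwhere(l==i)[:,::-1].astype(np.float32))) for i in np.argsort(-st[1:,4])[:8]+1 if st[i,4]>20]
    return out
E
python3 - <<'E'
from h import *
im=cv2.imread('pics/top0.png')
for k,v in spacers(im).items():
    for a,c,r in v:
        if 120<c[0]<345 and 125<c[1]<245:
            box=cv2.boxPoints(r); P=onz('top',box,10)
            e=[P[1]-P[0],P[2]-P[1]]; e=max(e,key=np.linalg.norm)
            print(k,a,c,'foot-ish',onz('top',c,25)[0].round(),'yaxis ang',round(np.degrees(np.arctan2(e[1],e[0]))%180,1))
            # tab
            x,y=map(int,c); roi=im[y-9:y+9,x-10:x+11]; h=cv2.cvtColor(roi,cv2.COLOR_BGR2HSV)
            w=(h[...,1]<70)&(h[...,2]>170); ys,xs=np.nonzero(w)
            if len(xs): 
              g=[xs.mean()+x-10,ys.mean()+y-9]; print('   tab',len(xs),np.round(g,1),onz('top',g,HS[k])[0].round(1))
def tc(p): return [p[0]/3.6+125-.36,p[1]/3.6+125-.36]
for nm,p,z in [('padc1',(177,177),3),('padc2',(30,213),3),('padc3',(52,307),3),('padc4',(200,268),3),('beamL',(23,237),148),('beamR',(165,215),148),('grip',(72,223),210),('base1',(268,44),12),('base2',(375,38),12),('base3',(377,115),12),('base4',(272,119),12),('post',(306,38),186),('tip',(313,188),183),('barpost',(307,50),175)]:
    print(nm,onz('top',tc(p),z)[0].round(1))
E
```

```text
red 130 [209.4, 202.5] foot-ish [478. 168.  25.] yaxis ang 110.2
   tab 14 [206.9 201.4] [478.7 168.2 118. ]
yellow 98 [328.0, 173.6] foot-ish [ 586. -304.   25.] yaxis ang 100.5
   tab 13 [332.2 171.2] [ 586.9 -308.1  104. ]
green 115 [248.1, 206.1] foot-ish [462.  15.  25.] yaxis ang 84.7
   tab 15 [248. 205.] [463.6  14.   90. ]
blue 255 [329.4, 237.4] foot-ish [ 334. -303.   25.] yaxis ang 105.0
blue 126 [319.0, 210.5] foot-ish [ 440. -265.   25.] yaxis ang 89.1
   tab 16 [321.5 210. ] [ 440.6 -267.7   76. ]
blue 118 [158.0, 186.8] foot-ish [544. 371.  25.] yaxis ang 89.1
blue 75 [135.9, 190.4] foot-ish [531. 459.  25.] yaxis ang 97.3
padc1 [596.7 311.8   3. ]
padc2 [558.9 476.3   3. ]
padc3 [453.6 451.6   3. ]
padc4 [494.5 286.6   3. ]
beamL [522.  445.9 148. ]
beamR [542.4 299.5 148. ]
grip [530.8 380.9 210. ]
base1 [743.6 207.9  12. ]
base2 [748.4  88.2  12. ]
base3 [661.7  87.   12. ]
base4 [659.1 204.1  12. ]
post [717.  149.1 186. ]
tip [564.6 143.7 183. ]
barpost [706.7 149.2 175. ]
```

```bash
cat > go.py <<'E'
import sys
from h import *
def Rt(psi):
    a=np.radians(psi);c,s=np.cos(a),np.sin(a)
    return np.array([[c,s,0],[s,-c,0],[0,0,-1.]])
s=telemetry.sense();R=Rn.from_quat(np.roll(s['ee_rot'],-1)).as_matrix()
p=s['eef_pos'];print('t',round(s['time_s'],1),'pos',p.round(1),'psi',round(np.degrees(np.arctan2(R[1,0],R[0,0])),1),'F',s['force'].round(1),'w',round(s['grip_width'],3),'gf',round(s['grip_force'],1),'q',s['joints'].round(2))
# args: waypoints x,y,z,psi ; shifts given in frame after the turn
for a in sys.argv[1:]:
    x,y,z,psi=map(float,a.split(','));T=Rt(psi)
    rv=Rn.from_matrix(R.T@T).as_rotvec()/(np.pi/2);d=T.T@(np.array([x,y,z])-p)/200
    print(a,'turn',rv.round(3),'rows',round(np.abs(rv).max()/.095,1),'shift',d.round(3),'rows',round(np.linalg.norm(d)/.25,1))
    R=T;p=np.array([x,y,z])
E
python3 go.py 230,472,300,186 500,383,300,186
```

```text
t 0.1 pos [230.  471.7 230.9] psi 154.0 F [-0.3  0.4  0.4] w 0.999 gf 0.0 q [ 0.89  0.31  1.5   0.    1.33 -0.22]
230,472,300,186 turn [-0.001 -0.    -0.356] rows 3.7 shift [-0.     0.001 -0.346] rows 1.4
500,383,300,186 turn [0. 0. 0.] rows 0.0 shift [-1.296 -0.584  0.   ] rows 5.7
```

Emit:
servo_tool(deltas=[[[0,0,-0.087],[0,0,-0.089],1],[[0,0,-0.087],[0,0,-0.089],1],[[0,0,-0.087],[0,0,-0.089],1],[[0,0,-0.087],[0,0,-0.089],1]])

```text
time_s: 0.55
eef_pos: [230.0, 471.8, 301.4]
ee_rot: [-0.0, -0.056, 0.998, -0.0]
force: [1.1, 0.8, 0.1]
grip_width: 0.997
grip_force: 0.0
```

Emit:
servo_tool(deltas=[[[-0.162,-0.073,0],[0,0,0],1],[[-0.162,-0.073,0],[0,0,0],1],[[-0.162,-0.073,0],[0,0,0],1],[[-0.162,-0.073,0],[0,0,0],1],[[-0.162,-0.073,0],[0,0,0],1],[[-0.162,-0.073,0],[0,0,0],1],[[-0.162,-0.073,0],[0,0,0],1],[[-0.162,-0.073,0],[0,0,0],1]])

```text
time_s: 1.35
eef_pos: [501.5, 382.3, 300.6]
ee_rot: [-0.0, -0.053, 0.999, -0.0]
force: [-0.1, 0.0, 0.2]
grip_width: 0.997
grip_force: 0.0
```

Emit:
servo_tool(deltas=[[[0,0,0],[0,0,0],1],[[0,0,0],[0,0,0],1]])

```text
time_s: 1.55
eef_pos: [500.4, 382.7, 300.2]
ee_rot: [-0.001, -0.052, 0.999, -0.0]
force: [-0.3, 1.2, 0.4]
grip_width: 0.999
grip_force: 0.0
```

```bash
python3 go.py; python3 - <<'E'
from h import *
cv2.imwrite('pics/w1.png',optics.capture('wrist'))
E
```

```text
t 1.6 pos [500.4 382.7 300.2] psi -174.0 F [-0.3  1.2  0.4] w 0.999 gf 0.0 q [ 0.47  0.53  1.01  0.    1.61 -1.21]
```

View pics/w1.png

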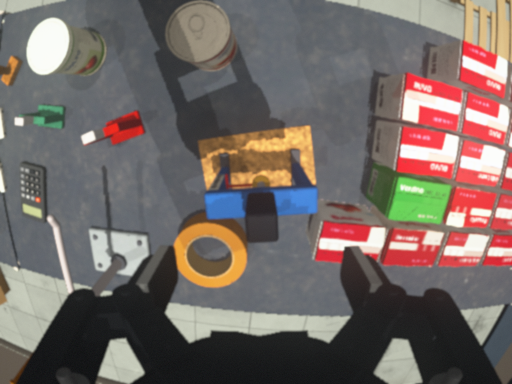

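The wrist view shows the gauge's blue beam spanning (206–317, 188–218) and the black grip (247–279, 193–241). The tape roll is at (211,250). I'll measure the grip and beam from masks.

```bash
python3 - <<'E'
from h import *
im=cv2.imread('pics/w1.png')
h=cv2.cvtColor(im,cv2.COLOR_BGR2HSV)
b=((h[...,1]>140)&(h[...,0]>100)&(h[...,0]<125)&(h[...,2]>110)).astype(np.uint8)
b[:170]=0;b[230:]=0;b[:,:195]=0;b[:,325:]=0
ys,xs=np.nonzero(b)
r=cv2.minAreaRect(np.c_[xs,ys].astype(np.float32));print(r)
for c in range(206,320,8):
    y=np.nonzero(b[:,c])[0]; print(c,(y.min(),y.max()) if len(y) else None,end=' ')
# beam's far/bottom edge = top face far edge z=148
print()
for row in range(190,246,4): 
    x=np.nonzero(im[row,235:290].max(1)<52)[0]+235; print(row,(x.min(),x.max(),len(x)) if len(x) else None, im[row,262])
E
```

```text
((260.8714904785156, 202.6317138671875), (25.902387619018555, 111.52591705322266), 87.01853942871094)
206 (np.int64(193), np.int64(211)) 214 (np.int64(193), np.int64(218)) 222 (np.int64(192), np.int64(217)) 230 (np.int64(192), np.int64(217)) 238 (np.int64(192), np.int64(216)) 246 None 254 None 262 None 270 None 278 (np.int64(190), np.int64(214)) 286 (np.int64(189), np.int64(213)) 294 (np.int64(189), np.int64(213)) 302 (np.int64(188), np.int64(212)) 310 (np.int64(188), np.int64(212)) 318 None 
190 None [83 59 52]
194 (np.int64(249), np.int64(271), 22) [38 39 47]
198 (np.int64(248), np.int64(272), 25) [39 39 46]
202 (np.int64(247), np.int64(273), 27) [42 39 46]
206 (np.int64(247), np.int64(274), 28) [39 35 41]
210 (np.int64(247), np.int64(274), 28) [40 36 43]
214 (np.int64(247), np.int64(275), 23) [49 45 51]
218 None [60 57 63]
222 None [58 56 60]
226 None [58 56 59]
230 None [58 55 60]
234 None [55 53 59]
238 None [55 54 58]
242 None [86 84 84]
```

```bash
python3 - <<'E'
from h import *
im=cv2.imread('pics/w1.png')
for row in (220,228,236):
    x=np.nonzero(im[row,235:290].max(1)<75)[0]+235; print(row,x.min(),x.max())
print(onz('wrist',[[262.5,228.5],[247,228.5],[278,228.5],[262.5,216],[262.5,241]],210).round(1))
P=onz('wrist',[[214,218.5],[310,212.5]],148);print(P.round(1),np.degrees(np.arctan2(*(P[0]-P[1])[[1,0]])), np.linalg.norm(P[0]-P[1]))
pc=np.array([[199,138],[311,126],[316,183]]);print(onz('wrist',pc,3).round(1))
E
```

```text
220 245 277
228 245 277
236 246 277
[[527.3 389.7 210. ]
 [528.7 376.4 210. ]
 [525.9 402.9 210. ]
 [515.7 388.4 210. ]
 [539.3 391.  210. ]]
[[549.5 340.2 148. ]
 [531.7 442.4 148. ]] -80.1535758625594 103.73946563637452
[[485.1 292.    3. ]
 [449.8 456.5   3. ]
 [536.3 477.2   3. ]]
```

```bash
python3 go.py 528,388.5,260,190 528,388.5,164,190
```

```text
t 1.6 pos [499.7 383.2 300.6] psi -174.0 F [-0.4 -0.2  0.2] w 0.999 gf 0.0 q [ 0.47  0.53  1.01  0.    1.61 -1.21]
528,388.5,260,190 turn [-0.    -0.001 -0.044] rows 0.5 shift [-0.144  0.002  0.203] rows 1.0
528,388.5,164,190 turn [0. 0. 0.] rows 0.0 shift [0.   0.   0.48] rows 1.9
```

Emit:
servo_tool(deltas=[[[0,0,0],[0,0,-0.044],1],[[-0.072,0.001,0.1],[0,0,0],1],[[-0.072,0.001,0.103],[0,0,0],1],[[0,0,0.16],[0,0,0],1],[[0,0,0.16],[0,0,0],1],[[0,0,0.16],[0,0,0],1],[[0,0,0],[0,0,0],0.6],[[0,0,0],[0,0,0],0]], squeeze=60)

```text
time_s: 2.4
eef_pos: [528.1, 389.1, 165.7]
ee_rot: [0.0, -0.088, 0.996, 0.0]
force: [0.2, -0.9, 0.6]
grip_width: 0.691
grip_force: 0.0
```

Emit:
servo_tool(deltas=[[[0,0,0],[0,0,0],0],[[0,0,0],[0,0,0],0],[[0,0,0],[0,0,0],0],[[0,0,0],[0,0,0],0]])

```text
time_s: 2.8
eef_pos: [529.2, 388.5, 166.4]
ee_rot: [0.002, -0.087, 0.996, 0.001]
force: [-0.1, -3.7, 7.7]
grip_width: 0.324
grip_force: 60.5
```

```bash
python3 go.py; python3 - <<'E'
from h import *
cv2.imwrite('pics/w2.png',optics.capture('wrist'))
E
```

```text
t 2.8 pos [529.2 388.5 166.4] psi -170.0 F [-0.1 -3.7  7.7] w 0.324 gf 60.5 q [ 0.46  0.65  1.15 -0.    1.34 -1.29]
```

View pics/w2.png

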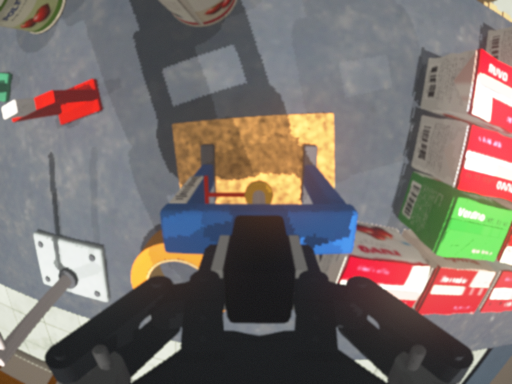

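The gauge is gripped (width 0.324 is about 28 mm). The brass foot shows at (259,192) and the near pad corners at (173,124) and (334,113). I'll check the foot's offset from the TCP and get red's current position.

```bash
cat > st.py <<'E'
from h import *
# tab positions of the spacers from a top picture
im=optics.capture('top')
for k,v in spacers(im).items():
    for a,c,r in v:
        if 60<a<200 and 170<c[0]<345 and 160<c[1]<230:
            x,y=map(int,c); h=cv2.cvtColor(im[y-9:y+9,x-10:x+11],cv2.COLOR_BGR2HSV)
            ys,xs=np.nonzero((h[...,1]<70)&(h[...,2]>170))
            e=onz('top',cv2.boxPoints(r),10);e=max([e[1]-e[0],e[2]-e[1]],key=np.linalg.norm)
            if len(xs): print(k,a,'tab',onz('top',[xs.mean()+x-10,ys.mean()+y-9],HS[k])[0].round(1),'yax',round(np.degrees(np.arctan2(e[1],e[0]))%180))
E
python3 - <<'E'
from h import *
im=cv2.imread('pics/w2.png');h=cv2.cvtColor(im,cv2.COLOR_BGR2HSV)
roi=h[175:207,240:280]; 
print(onz('wrist',[[259.5,192]],71)[0],onz('wrist',[[259.5,192]],76)[0])
P=onz('wrist',[[166,252],[352,250],[165,206],[356,208]],148);print(P.round(1))
P=onz('wrist',[[173,124],[334,113]],3);print(P.round(1))
E
python3 st.py
```

```text
[526.09149722 389.03047918  71.        ] [524.50883354 388.73008645  76.        ]
[[551.4 332.8 148. ]
 [529.6 449.  148. ]
 [520.  330.6 148. ]
 [501.6 443.  148. ]]
[[489.5 290.9   3. ]
 [449.6 454.2   3. ]]
yellow 97 tab [ 586.9 -308.1  104. ] yax 100
green 115 tab [463.6  14.   90. ] yax 85
blue 126 tab [ 440.6 -267.7   76. ] yax 89
```

```bash
python3 go.py 529,388.5,290,190 480.5,169,290,200
```

```text
t 2.9 pos [529.2 388.5 166.4] psi -170.0 F [ 0.1 -1.9  7.6] w 0.323 gf 60.5 q [ 0.46  0.65  1.15 -0.    1.34 -1.29]
529,388.5,290,190 turn [ 0.001  0.002 -0.   ] rows 0.0 shift [ 0.001  0.    -0.618] rows 2.5
480.5,169,290,200 turn [ 0.     0.    -0.111] rows 1.2 shift [ 0.603 -0.948  0.   ] rows 4.5
```

Emit:
servo_tool(deltas=[[[0,0,-0.1],[0,0,0],0],[[0,0,-0.15],[0,0,0],0],[[0,0,-0.15],[0,0,0],0],[[0,0,-0.15],[0,0,0],0],[[0,0,-0.068],[0,0,0],0],[[0,0,0],[0,0,-0.055],0],[[0,0,0],[0,0,-0.056],0]])

```text
time_s: 3.6
eef_pos: [528.2, 388.3, 287.5]
ee_rot: [-0.001, -0.175, 0.985, -0.0]
force: [-0.6, 0.4, -7.3]
grip_width: 0.318
grip_force: 60.5
```

Emit:
servo_tool(deltas=[[[0.075,-0.118,0],[0,0,0],0],[[0.075,-0.118,0],[0,0,0],0],[[0.075,-0.118,0],[0,0,0],0],[[0.075,-0.118,0],[0,0,0],0],[[0.075,-0.118,0],[0,0,0],0],[[0.075,-0.118,0],[0,0,0],0],[[0.075,-0.118,0],[0,0,0],0],[[0.075,-0.118,0],[0,0,0],0]])

```text
time_s: 4.4
eef_pos: [479.5, 168.9, 287.4]
ee_rot: [-0.001, -0.174, 0.985, 0.0]
force: [1.3, 0.6, -6.0]
grip_width: 0.32
grip_force: 61.3
```

Emit:
servo_tool(deltas=[[[0,0,0],[0,0,0],0],[[0,0,0],[0,0,0],0]])

```text
time_s: 4.6
eef_pos: [480.1, 169.8, 287.7]
ee_rot: [-0.0, -0.173, 0.985, 0.0]
force: [-0.4, 0.1, -6.9]
grip_width: 0.32
grip_force: 61.8
```

```bash
python3 go.py 480.5,169,290,200; python3 - <<'E'
from h import *
cv2.imwrite('pics/w3.png',optics.capture('wrist'))
E
```

```text
t 4.6 pos [480.1 169.8 287.7] psi -160.1 F [-0.4  0.1 -6.9] w 0.32 gf 61.8 q [ 0.11  0.24  1.44  0.    1.46 -1.81]
480.5,169,290,200 turn [ 0.    -0.    -0.001] rows 0.0 shift [-0.001 -0.004 -0.012] rows 0.0
```

View pics/w3.png

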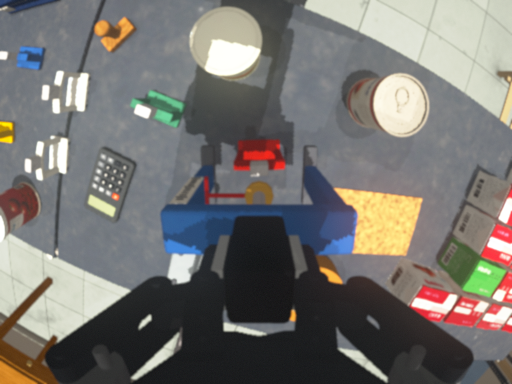

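Red is between the legs: its foot block is at (234–285, 139–167) and its tab at (258,172), just in front of the brass foot (258,190).

```bash
cat > nr.py <<'E'
import sys
from h import *
# near edge of the foot block + tab of a spacer in a wrist picture: nr.py file colour z-of-bottom
f,k=sys.argv[1:3];box=list(map(int,sys.argv[3].split(',')))
im=cv2.imread(f);m=masks(im)[k].astype(np.uint8);M=np.zeros_like(m);x0,y0,x1,y1=box;M[y0:y1,x0:x1]=m[y0:y1,x0:x1]
c=np.nonzero(M.any(0))[0];top=np.array([[x,np.nonzero(M[:,x])[0].min()-.5] for x in c if M[:,x].sum()>4])
print('cols',c.min(),c.max(),'rows',np.nonzero(M.any(1))[0][[0,-1]])
t=top[5:-5];l=np.polyfit(t[:,0],t[:,1],1);r=np.abs(np.polyval(l,t[:,0])-t[:,1])<1.2;l=np.polyfit(t[r,0],t[r,1],1)
e=np.array([[c.min()-.5,np.polyval(l,c.min())],[c.max()+.5,np.polyval(l,c.max())]])
for z in (0,10):
    P=onz('wrist',e,z);v=P[1]-P[0];print('near edge z',z,P.round(1).tolist(),'len',np.linalg.norm(v).round(1),'ang',round(np.degrees(np.arctan2(v[1],v[0]))%180,1))
    n=np.array([-v[1],v[0]])/np.linalg.norm(v[:2]);n*=np.sign(n[0]);print('  centre',(P.mean(0)[:2]+19*n).round(1))
h=cv2.cvtColor(im,cv2.COLOR_BGR2HSV);w=np.zeros_like(m);w[y0:y1+25,x0:x1]=((h[...,1]<50)&(h[...,2]>110))[y0:y1+25,x0:x1]
nb,L,S,C=cv2.connectedComponentsWithStats(w)
for i in range(1,nb):
    if S[i,4]>15: print('white',S[i].tolist(),C[i].round(1),onz('wrist',C[i],HS[k])[0].round(1))
E
python3 nr.py pics/w3.png red 228,132,292,175
```

```text
cols 234 285 rows [139 170]
near edge z 0 [[472.0, 129.1, 0.0], [444.6, 199.5, 0.0]] len 75.6 ang 111.3
  centre [476.  171.2]
near edge z 10 [[470.5, 129.5, 10.0], [443.7, 198.2, 10.0]] len 73.8 ang 111.3
  centre [474.8 170.7]
white [228, 146, 64, 54, 1554] [259.9 178.2] [484.  173.6 118. ]
white [228, 198, 17, 2, 33] [235.8 198.5] [515.  156.4 118. ]
```

Emit:
servo_tool(deltas=[[[0,0,0.1],[0,0,0],0],[[0,0,0.12],[0,0,0],0],[[0,0,0.12],[0,0,0],0],[[0,0,0.1],[0,0,0],0],[[0,0,0.1],[0,0,0],0],[[0,0,0.06],[0,0,0],0],[[0,0,0.02],[0,0,0],0],[[0,0,0.01],[0,0,0],0]])

```text
time_s: 5.45
eef_pos: [480.8, 170.8, 163.3]
ee_rot: [0.001, -0.174, 0.985, 0.0]
force: [-5.4, 3.2, 16.1]
grip_width: 0.321
grip_force: 64.3
```

Emit:
servo_tool(deltas=[[[0,0,0],[0,0,0],0],[[0,0,0],[0,0,0],0]])

```text
time_s: 5.65
eef_pos: [480.7, 170.6, 163.3]
ee_rot: [0.001, -0.174, 0.985, 0.0]
force: [-3.7, 4.4, 6.5]
grip_width: 0.321
grip_force: 63.3
```

```bash
python3 go.py; python3 - <<'E'
from h import *
w=optics.capture('wrist')[100:280,130:380];s=optics.capture('side')[110:230,180:340]
a=cv2.resize(w,(560,403),interpolation=2);cv2.imwrite('pics/w4.png',a)
E
```

```text
t 5.7 pos [480.7 170.6 163.3] psi -160.0 F [-3.7  4.4  6.5] w 0.321 gf 63.3 q [ 0.11  0.34  1.64  0.    1.15 -1.81]
```

View pics/w4.png

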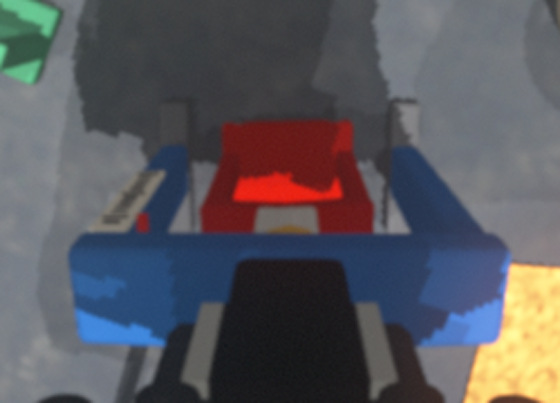

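The foot sits centred on the red tab, and the gauge stands on the table with its pointer at the scale. I'll hold to complete the dwell, then lift and check yellow.

Emit:
servo_tool(deltas=[[[0,0,0],[0,0,0],0],[[0,0,0],[0,0,0],0],[[0,0,0],[0,0,0],0],[[0,0,0],[0,0,0],0]])

```text
time_s: 6.15
eef_pos: [480.7, 170.6, 163.3]
ee_rot: [0.001, -0.174, 0.985, 0.0]
force: [-2.2, 5.0, 7.1]
grip_width: 0.322
grip_force: 63.3
```

Emit:
servo_tool(deltas=[[[0,0,-0.06],[0,0,0],0],[[0,0,-0.12],[0,0,0],0],[[0,0,-0.12],[0,0,0],0],[[0,0,-0.12],[0,0,0],0],[[0,0,-0.12],[0,0,0],0],[[0,0,-0.1],[0,0,0.055],0],[[0,0,0],[0,0,0.056],0]])

```text
time_s: 6.85
eef_pos: [481.2, 169.7, 293.1]
ee_rot: [0.003, -0.085, 0.996, -0.0]
force: [-0.5, 0.1, -6.9]
grip_width: 0.311
grip_force: 62.0
```

```bash
python3 st.py; python3 go.py 589,-308,290,190
```

```text
yellow 102 tab [ 586.9 -308.1  104. ] yax 100
green 114 tab [463.6  14.   90. ] yax 85
blue 129 tab [ 440.6 -267.7   76. ] yax 89
t 6.9 pos [480.7 169.7 291.5] psi -170.5 F [ 0.1  0.3 -7.4] w 0.319 gf 61.9 q [ 0.11  0.24  1.44 -0.    1.46 -1.63]
589,-308,290,190 turn [-0.001  0.002 -0.005] rows 0.1 shift [-0.119 -2.446  0.008] rows 9.8
```

Emit:
servo_tool(deltas=[[[-0.0085,-0.12,0],[0,0,0],0],[[-0.0085,-0.175,0],[0,0,0],0],[[-0.0085,-0.175,0],[0,0,0],0],[[-0.0085,-0.175,0],[0,0,0],0],[[-0.0085,-0.175,0],[0,0,0],0],[[-0.0085,-0.175,0],[0,0,0],0],[[-0.0085,-0.175,0],[0,0,0],0],[[-0.0085,-0.175,0],[0,0,0],0]])

```text
time_s: 7.7
eef_pos: [540.2, -94.3, 289.7]
ee_rot: [-0.001, -0.088, 0.996, -0.0]
force: [1.0, 0.2, -6.3]
grip_width: 0.321
grip_force: 62.2
```

Emit:
servo_tool(deltas=[[[-0.0085,-0.175,0],[0,0,0],0],[[-0.0085,-0.175,0],[0,0,0],0],[[-0.0085,-0.175,0],[0,0,0],0],[[-0.0085,-0.175,0],[0,0,0],0],[[-0.0085,-0.175,0],[0,0,0],0],[[-0.0085,-0.15,0],[0,0,0],0],[[0,-0.07,0],[0,0,0],0],[[0,0,0],[0,0,0],0]])

```text
time_s: 8.5
eef_pos: [587.9, -308.7, 288.3]
ee_rot: [-0.001, -0.087, 0.996, 0.0]
force: [-0.5, -0.3, -6.9]
grip_width: 0.318
grip_force: 62.4
```

```bash
python3 go.py 589,-308,290,190; python3 - <<'E'
from h import *
cv2.imwrite('pics/w5.png',optics.capture('wrist'))
E
python3 nr.py pics/w5.png yellow 210,132,310,175
```

```text
t 8.5 pos [ 587.9 -308.7  288.3] psi -170.1 F [-0.5 -0.3 -6.9] w 0.318 gf 62.4 q [-0.66  0.62  0.89 -0.    1.63 -2.4 ]
589,-308,290,190 turn [ 0.001 -0.001 -0.001] rows 0.0 shift [-0.006  0.003 -0.008] rows 0.0
cols 240 284 rows [141 167]
near edge z 0 [[574.0, -337.3, 0.0], [564.3, -272.3, 0.0]] len 65.7 ang 98.5
  centre [ 588. -302.]
near edge z 10 [[572.5, -336.9, 10.0], [563.1, -273.4, 10.0]] len 64.2 ang 98.5
  centre [ 586.6 -302.4]
white [217, 132, 93, 68, 2448] [268.1 174.6] [ 590.4 -295.4  104. ]
white [307, 148, 3, 10, 24] [308.2 152. ] [ 556.6 -255.7  104. ]
white [303, 188, 7, 12, 58] [305.3 194.8] [ 606.5 -248.2  104. ]
white [254, 192, 9, 8, 38] [257.8 195.2] [ 616.6 -302.7  104. ]
white [218, 198, 27, 2, 48] [231.7 198.5] [ 625.8 -331.9  104. ]
```

View pics/w5.png

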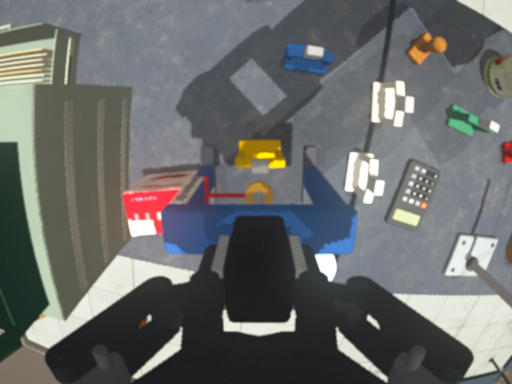

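Yellow's foot block is at (236–285, 141–167) and its tab at (260,169). That is the same alignment as red, about 1.5 mm to the right, so I descend with a small shift.

Emit:
servo_tool(deltas=[[[0,0.01,0.1],[0,0,0],0],[[0,0,0.12],[0,0,0],0],[[0,0,0.12],[0,0,0],0],[[0,0,0.1],[0,0,0],0],[[0,0,0.1],[0,0,0],0],[[0,0,0.06],[0,0,0],0],[[0,0,0.022],[0,0,0],0],[[0,0,0.01],[0,0,0],0]])

```text
time_s: 9.35
eef_pos: [588.2, -304.1, 163.9]
ee_rot: [0.0, -0.088, 0.996, -0.0]
force: [-0.6, 0.1, -5.7]
grip_width: 0.322
grip_force: 62.6
```

Emit:
servo_tool(deltas=[[[0,0,0],[0,0,0],0],[[0,0,0],[0,0,0],0],[[0,0,0],[0,0,0],0],[[0,0,0],[0,0,0],0],[[0,0,0],[0,0,0],0],[[0,0,0],[0,0,0],0],[[0,0,0],[0,0,0],0]])

```text
time_s: 10.05
eef_pos: [588.1, -304.6, 163.5]
ee_rot: [0.0, -0.087, 0.996, 0.0]
force: [-0.1, 1.2, -3.5]
grip_width: 0.321
grip_force: 62.6
```

```bash
python3 go.py; python3 st.py; python3 - <<'E'
from h import *
w=optics.capture('wrist')[140:230,180:330];cv2.imwrite('pics/w6.png',cv2.resize(w,(500,300),interpolation=2))
E
```

```text
t 10.1 pos [ 588.1 -304.6  163.5] psi -170.0 F [-0.1  1.2 -3.5] w 0.321 gf 62.6 q [-0.65  0.67  1.12  0.    1.35 -2.4 ]
red 130 tab [478.7 168.2 118. ] yax 110
green 100 tab [458.8  19.6  90. ] yax 85
```

View pics/w6.png

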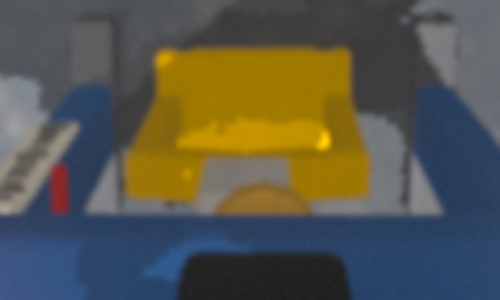

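The foot rests on the tab but sits about 4 mm to the right of its centre, so I lift, shift back and set it down again with a bit more press.

Emit:
servo_tool(deltas=[[[0,0,-0.1],[0,0,0],0],[[0,0,-0.1],[0,0,0],0],[[0,-0.02,0],[0,0,0],0],[[0,0,0.06],[0,0,0],0],[[0,0,0.06],[0,0,0],0],[[0,0,0.05],[0,0,0],0],[[0,0,0.03],[0,0,0],0],[[0,0,0.007],[0,0,0],0]])

```text
time_s: 10.95
eef_pos: [588.9, -308.1, 163.3]
ee_rot: [0.0, -0.087, 0.996, -0.0]
force: [-4.2, 3.0, 15.2]
grip_width: 0.321
grip_force: 65.0
```

Emit:
servo_tool(deltas=[[[0,0,0],[0,0,0],0],[[0,0,0],[0,0,0],0],[[0,0,0],[0,0,0],0],[[0,0,0],[0,0,0],0],[[0,0,0],[0,0,0],0],[[0,0,0],[0,0,0],0],[[0,0,0],[0,0,0],0]])

```text
time_s: 11.65
eef_pos: [588.8, -308.1, 163.3]
ee_rot: [0.0, -0.087, 0.996, -0.0]
force: [-2.6, 2.6, 7.5]
grip_width: 0.317
grip_force: 64.3
```

```bash
python3 go.py; python3 - <<'E'
from h import *
im=optics.capture('wrist');h=cv2.cvtColor(im,cv2.COLOR_BGR2HSV)
cv2.imwrite('pics/w7.png',im)
for r in (190,193,196): print(r,[tuple(int(v) for v in h[r,c]) for c in range(236,284,4)])
E
```

```text
t 11.7 pos [ 588.8 -308.1  163.3] psi -170.0 F [-2.6  2.6  7.5] w 0.317 gf 64.3 q [-0.66  0.68  1.11  0.    1.35 -2.4 ]
190 [(22, 255, 164), (23, 255, 172), (23, 255, 158), (22, 232, 155), (12, 21, 123), (19, 23, 121), (18, 25, 121), (18, 25, 124), (18, 24, 126), (16, 22, 126), (21, 182, 151), (23, 255, 157)]
193 [(23, 255, 161), (23, 255, 181), (23, 255, 158), (22, 211, 156), (14, 23, 122), (18, 32, 121), (15, 38, 122), (20, 25, 123), (18, 20, 125), (18, 21, 124), (19, 122, 142), (23, 255, 158)]
196 [(23, 255, 156), (23, 255, 157), (23, 255, 157), (22, 209, 155), (18, 112, 125), (19, 159, 130), (20, 172, 132), (19, 131, 128), (17, 49, 131), (19, 21, 132), (18, 61, 137), (23, 255, 157)]
```

Centred now (tab about 250–276, foot about 259) and standing firmly. I lift and re-check green.

Emit:
servo_tool(deltas=[[[0,0,-0.06],[0,0,0],0],[[0,0,-0.12],[0,0,0],0],[[0,0,-0.12],[0,0,0],0],[[0,0,-0.12],[0,0,0],0],[[0,0,-0.12],[0,0,0],0],[[0,0,-0.1],[0,0,0],0],[[0,0,0],[0,0,0],0]])

```text
time_s: 12.4
eef_pos: [589.3, -308.8, 292.5]
ee_rot: [0.002, -0.087, 0.996, -0.001]
force: [0.8, -0.7, -6.9]
grip_width: 0.318
grip_force: 62.5
```

```bash
cat >> st.py <<'E'
cv2.imwrite('pics/top_last.png',im)
for k,v in spacers(im).items():
    for a,c,r in v:
        if a>20 and 170<c[0]<345 and 160<c[1]<230: print(k,a,c,np.round(r[2]),onz('top',c,25)[0].round(1)[:2])
E
python3 st.py; python3 go.py 466,14,290,175
```

```text
red 130 tab [478.7 168.2 118. ] yax 110
green 112 tab [463.6  14.   90. ] yax 85
red 130 [209.4, 202.5] 69.0 [478.1 167.5]
green 112 [248.1, 206.1] 4.0 [461.5  14.5]
t 12.4 pos [ 588.9 -308.5  290.2] psi -170.0 F [ 0.3 -1.  -7. ] w 0.32 gf 62.5 q [-0.66  0.62  0.88  0.    1.64 -2.4 ]
466,14,290,175 turn [-0.     0.     0.167] rows 1.8 shift [7.530e-01 1.553e+00 1.000e-03] rows 6.9
```

Emit:
servo_tool(deltas=[[[0,0,0],[0,0,0.083],0],[[0,0,0],[0,0,0.083],0],[[0.0753,0.1553,0],[0,0,0],0],[[0.0753,0.1553,0],[0,0,0],0],[[0.0753,0.1553,0],[0,0,0],0],[[0.0753,0.1553,0],[0,0,0],0],[[0.0753,0.1553,0],[0,0,0],0],[[0.0753,0.1553,0],[0,0,0],0]])

```text
time_s: 13.25
eef_pos: [513.5, -113.5, 288.1]
ee_rot: [-0.001, 0.043, 0.999, 0.001]
force: [1.6, 1.3, -6.5]
grip_width: 0.319
grip_force: 62.7
```

Emit:
servo_tool(deltas=[[[0.0753,0.1553,0],[0,0,0],0],[[0.0753,0.1553,0],[0,0,0],0],[[0.0753,0.1553,0],[0,0,0],0],[[0.0753,0.1553,0],[0,0,0],0],[[0,0,0],[0,0,0],0],[[0,0,0],[0,0,0],0]])

```text
time_s: 13.85
eef_pos: [464.9, 14.5, 288.9]
ee_rot: [-0.001, 0.042, 0.999, 0.0]
force: [-0.1, -0.8, -7.2]
grip_width: 0.321
grip_force: 63.2
```

```bash
python3 go.py 466,14,290,175; python3 - <<'E'
from h import *
cv2.imwrite('pics/w8.png',optics.capture('wrist'))
E
python3 nr.py pics/w8.png green 210,132,310,190; python3 st.py | tail -4
```

```text
t 13.8 pos [464.9  14.5 288.9] psi 175.1 F [-0.1 -0.8 -7.2] w 0.321 gf 63.2 q [-0.22  0.14  1.56 -0.    1.44 -1.71]
466,14,290,175 turn [ 0.    -0.001  0.001] rows 0.0 shift [-0.006 -0.002 -0.005] rows 0.0
cols 236 281 rows [140 164]
near edge z 0 [[438.5, -17.4, 0.0], [448.8, 49.0, 0.0]] len 67.2 ang 81.2
  centre [462.5  12.8]
near edge z 10 [[437.3, -16.6, 10.0], [447.4, 48.3, 10.0]] len 65.6 ang 81.2
  centre [461.1  13. ]
white [216, 132, 94, 73, 3023] [267.1 173.3] [472.2  23.4  90. ]
white [306, 149, 4, 13, 45] [307.6 154.4] [453.3  72.8  90. ]
white [303, 190, 7, 14, 56] [305.8 198.5] [507.7  68.1  90. ]
white [210, 199, 4, 5, 19] [211.6 200.9] [500.8 -46.9  90. ]
white [217, 199, 29, 5, 129] [231.7 201.2] [503.3 -22.2  90. ]
blue 126 tab [ 440.6 -267.7   76. ] yax 89
red 132 [209.5, 202.5] 69.0 [478.1 167.1]
yellow 97 [328.0, 173.6] 79.0 [ 585.7 -304.5]
blue 126 [319.0, 210.5] 90.0 [ 439.9 -265.2]
```

View pics/w8.png

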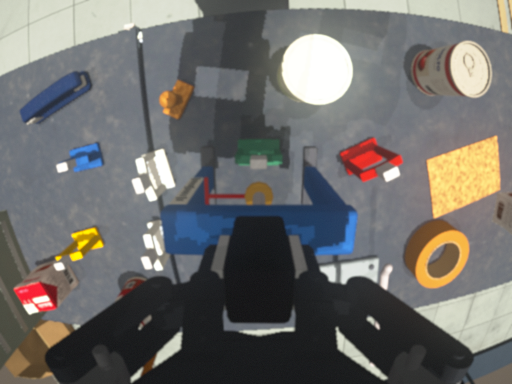

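Green's foot block is at (236–281, 140–164) and its tab at (258,161). It is aligned, so I descend.

Emit:
servo_tool(deltas=[[[0,0,0.1],[0,0,0],0],[[0,0,0.12],[0,0,0],0],[[0,0,0.12],[0,0,0],0],[[0,0,0.1],[0,0,0],0],[[0,0,0.1],[0,0,0],0],[[0,0,0.07],[0,0,0],0],[[0,0,0.025],[0,0,0],0],[[0,0,0.01],[0,0,0],0]])

```text
time_s: 14.75
eef_pos: [466.6, 12.7, 163.2]
ee_rot: [0.001, 0.044, 0.999, -0.001]
force: [-8.3, -1.0, 30.7]
grip_width: 0.318
grip_force: 67.7
```

Emit:
servo_tool(deltas=[[[0,0,0],[0,0,0],0],[[0,0,0],[0,0,0],0],[[0,0,0],[0,0,0],0],[[0,0,0],[0,0,0],0],[[0,0,0],[0,0,0],0],[[0,0,0],[0,0,0],0],[[0,0,0],[0,0,0],0]])

```text
time_s: 15.45
eef_pos: [466.3, 12.8, 163.2]
ee_rot: [0.001, 0.044, 0.999, -0.001]
force: [-5.3, -2.4, 14.2]
grip_width: 0.322
grip_force: 65.9
```

```bash
cat > tab.py <<'E'
from h import *
im=optics.capture('wrist');h=cv2.cvtColor(im,cv2.COLOR_BGR2HSV);cv2.imwrite('pics/wl.png',im)
for r in range(170,206,5): print(r,' '.join(f'{h[r,c][0]}/{h[r,c][1]}' for c in range(232,288,4)))
E
python3 go.py; python3 tab.py
```

```text
t 15.4 pos [466.3  12.8 163.2] psi 175.0 F [-5.3 -2.4 14.2] w 0.322 gf 65.9 q [-0.22  0.25  1.77 -0.    1.12 -1.71]
170 73/101 72/102 73/117 72/107 75/113 74/114 74/114 73/112 75/115 74/122 75/117 73/112 72/113 75/96
175 74/113 74/107 74/122 74/119 75/117 74/121 74/112 74/117 72/117 74/115 74/115 73/120 74/120 75/110
180 73/106 75/106 75/114 73/110 69/53 45/20 48/17 36/17 30/13 40/10 69/53 74/111 75/114 75/111
185 74/108 76/119 73/113 75/112 54/18 24/16 24/16 18/16 12/15 23/12 54/17 74/114 76/108 76/114
190 75/97 73/113 77/116 75/106 26/25 19/146 19/180 19/177 19/158 18/62 23/12 73/108 74/100 75/82
195 102/29 105/29 102/30 120/6 19/174 19/185 19/180 19/180 19/174 19/172 18/104 98/12 105/11 102/14
200 150/12 143/12 144/16 16/99 19/178 20/180 16/69 12/48 19/142 19/179 19/178 102/15 96/14 108/14
205 109/142 109/140 109/142 107/144 108/140 107/142 107/154 107/143 107/143 109/123 109/123 108/135 107/141 108/133
```

Green's tab (248–272) and the foot (about 258) are centred and the gauge stands firmly. Blue is next.

Emit:
servo_tool(deltas=[[[0,0,-0.06],[0,0,0],0],[[0,0,-0.12],[0,0,0],0],[[0,0,-0.12],[0,0,0],0],[[0,0,-0.12],[0,0,0],0],[[0,0,-0.12],[0,0,0],0],[[0,0,-0.11],[0,0,0],0],[[0,0,0],[0,0,-0.044],0],[[0,0,0],[0,0,0],0]])

```text
time_s: 16.3
eef_pos: [465.6, 13.4, 291.3]
ee_rot: [0.0, 0.009, 1.0, -0.0]
force: [-0.9, -0.7, -6.4]
grip_width: 0.321
grip_force: 63.3
```

```bash
python3 st.py | tail -5; python3 go.py 443,-267,290,179
```

```text
yellow 100 tab [ 586.9 -308.1  104. ] yax 100
blue 126 tab [ 440.6 -267.7   76. ] yax 89
yellow 100 [328.3, 173.7] 79.0 [ 585.3 -305.6]
blue 126 [319.0, 210.5] 90.0 [ 439.9 -265.2]
t 16.4 pos [465.4  13.5 290.7] psi 178.9 F [-0.6  0.3 -6.2] w 0.319 gf 63.3 q [-0.22  0.14  1.56 -0.    1.44 -1.78]
443,-267,290,179 turn [ 0.    -0.001 -0.001] rows 0.0 shift [ 0.088 -1.404  0.004] rows 5.6
```

Emit:
servo_tool(deltas=[[[0.011,-0.12,0],[0,0,0],0],[[0.011,-0.18,0],[0,0,0],0],[[0.011,-0.2,0],[0,0,0],0],[[0.011,-0.2,0],[0,0,0],0],[[0.011,-0.2,0],[0,0,0],0],[[0.011,-0.2,0],[0,0,0],0],[[0.011,-0.18,0],[0,0,0],0],[[0.011,-0.124,0],[0,0,0],0]])

```text
time_s: 17.15
eef_pos: [442.3, -269.0, 290.1]
ee_rot: [-0.001, 0.01, 1.0, 0.0]
force: [0.2, 0.7, -7.5]
grip_width: 0.317
grip_force: 63.2
```

Emit:
servo_tool(deltas=[[[0,0,0],[0,0,0],0],[[0,0,0],[0,0,0],0]])

```text
time_s: 17.35
eef_pos: [442.8, -266.7, 290.2]
ee_rot: [-0.001, 0.01, 1.0, 0.001]
force: [0.2, 0.1, -6.2]
grip_width: 0.319
grip_force: 63.5
```

```bash
python3 go.py 443,-267,290,179; python3 - <<'E'
from h import *
cv2.imwrite('pics/w9.png',optics.capture('wrist'))
E
python3 nr.py pics/w9.png blue 215,132,300,164; python3 tab.py
```

```text
t 17.4 pos [ 442.8 -266.7  290.2] psi 178.9 F [ 0.2  0.1 -6.2] w 0.319 gf 63.5 q [-0.77  0.26  1.41  0.    1.47 -2.32]
443,-267,290,179 turn [ 0.001 -0.001 -0.001] rows 0.0 shift [-0.001 -0.002  0.001] rows 0.0
cols 235 280 rows [137 163]
near edge z 0 [[420.9, -300.3, 0.0], [416.8, -233.0, 0.0]] len 67.4 ang 93.5
  centre [ 437.8 -265.5]
near edge z 10 [[419.6, -299.5, 10.0], [415.6, -233.8, 10.0]] len 65.8 ang 93.5
  centre [ 436.5 -265.5]
white [216, 136, 84, 53, 2106] [263.8 171.9] [ 451.6 -259.3   76. ]
170 108/28 105/23 109/24 107/20 104/24 107/20 113/18 107/19 106/24 106/25 108/11 107/15 105/26 109/17
175 110/20 105/27 103/20 110/20 107/19 107/20 110/20 107/20 107/20 107/20 109/24 107/19 108/26 109/17
180 108/29 108/29 110/19 107/19 107/19 116/15 8/9 17/37 108/11 106/24 107/19 110/13 109/17 111/15
185 105/26 105/22 105/22 105/22 17/46 19/167 19/164 18/162 19/168 18/108 108/22 111/22 108/22 110/19
190 108/22 106/29 111/15 113/9 19/164 18/172 18/153 17/126 18/162 19/166 16/62 105/21 116/15 102/11
195 179/189 0/187 0/186 8/173 18/166 18/135 10/21 8/19 15/63 18/165 17/134 111/15 110/13 110/19
200 106/33 108/22 113/20 120/5 19/172 18/120 11/19 10/22 13/42 19/163 17/71 107/19 112/24 112/24
205 108/120 109/122 109/123 108/122 113/68 111/92 108/125 109/125 109/117 116/70 108/125 109/118 108/125 108/122
```

Emit:
servo_tool(deltas=[[[0.012,0,0.1],[0,0,-0.02],0],[[0,0,0.12],[0,0,0],0],[[0,0,0.12],[0,0,0],0],[[0,0,0.1],[0,0,0],0],[[0,0,0.1],[0,0,0],0],[[0,0,0.07],[0,0,0],0],[[0,0,0.027],[0,0,0],0],[[0,0,0.01],[0,0,0],0]])

```text
time_s: 18.25
eef_pos: [441.4, -265.6, 163.2]
ee_rot: [0.001, -0.007, 1.0, -0.0]
force: [-2.2, 8.6, 16.1]
grip_width: 0.323
grip_force: 66.2
```

Emit:
servo_tool(deltas=[[[0,0,0],[0,0,0],0],[[0,0,0],[0,0,0],0],[[0,0,0],[0,0,0],0],[[0,0,0],[0,0,0],0],[[0,0,0],[0,0,0],0],[[0,0,0],[0,0,0],0],[[0,0,0],[0,0,0],0]])

```text
time_s: 18.95
eef_pos: [441.3, -265.7, 163.3]
ee_rot: [0.001, -0.007, 1.0, 0.0]
force: [-0.7, 5.3, 4.5]
grip_width: 0.321
grip_force: 64.9
```

```bash
python3 go.py; python3 tab.py
```

```text
t 18.9 pos [ 441.3 -265.7  163.3] psi -179.1 F [-0.7  5.3  4.5] w 0.321 gf 64.9 q [-0.77  0.35  1.63  0.    1.16 -2.36]
170 108/153 107/160 107/160 108/156 107/158 107/164 107/158 108/158 108/154 107/155 107/160 107/159 108/147 108/147
175 108/151 107/157 108/155 107/158 107/165 107/162 107/160 107/164 108/161 107/155 107/156 107/154 108/145 108/148
180 107/156 108/155 107/154 108/113 15/9 18/11 18/11 10/13 19/16 108/104 106/160 107/163 107/154 107/157
185 107/158 108/156 107/156 112/42 17/15 17/113 18/159 19/168 18/140 120/24 107/155 108/156 107/157 107/155
190 107/163 108/158 108/159 111/15 19/160 19/170 19/169 19/170 19/169 19/169 7/22 110/77 108/73 109/63
195 177/82 177/85 175/88 11/87 19/171 19/168 14/45 13/31 18/130 19/173 18/144 111/13 107/18 103/24
200 179/143 178/140 178/114 10/121 19/175 18/124 12/22 8/18 14/37 19/172 19/160 110/18 99/14 108/20
205 107/146 108/140 107/138 109/130 110/112 108/123 108/128 109/125 109/122 112/99 111/105 108/124 108/124 108/128
```

Blue is centred too (tab 244–269, foot about 258). Now I lift and carry the gauge to the pad.

Emit:
servo_tool(deltas=[[[0,0,-0.06],[0,0,0],0],[[0,0,-0.12],[0,0,0],0],[[0,0,-0.12],[0,0,0],0],[[0,0,-0.12],[0,0,0],0],[[0,0,-0.14],[0,0,0],0],[[0,0,-0.14],[0,0,0],0],[[0,0,0],[0,0,0],0]])

```text
time_s: 19.7
eef_pos: [441.6, -267.2, 305.9]
ee_rot: [0.003, -0.007, 1.0, -0.003]
force: [-0.0, 0.6, -6.4]
grip_width: 0.318
grip_force: 63.7
```

```bash
python3 go.py 500,385,300,181 525,385.5,300,193
```

```text
t 19.7 pos [ 441.6 -267.2  305.9] psi -179.2 F [-0.   0.6 -6.4] w 0.318 gf 63.7 q [-0.77  0.25  1.39 -0.    1.49 -2.36]
500,385,300,181 turn [-0.004  0.004 -0.002] rows 0.0 shift [-0.349  3.255  0.029] rows 13.1
525,385.5,300,193 turn [ 0.     0.    -0.133] rows 1.4 shift [-0.122 -0.026  0.   ] rows 0.5
```

Emit:
servo_tool(deltas=[[[-0.0194,0.12,0],[0,0,0],0],[[-0.0194,0.19,0],[0,0,0],0],[[-0.0194,0.19,0],[0,0,0],0],[[-0.0194,0.19,0],[0,0,0],0],[[-0.0194,0.19,0],[0,0,0],0],[[-0.0194,0.19,0],[0,0,0],0],[[-0.0194,0.19,0],[0,0,0],0],[[-0.0194,0.19,0],[0,0,0],0]])

```text
time_s: 20.5
eef_pos: [467.1, 25.6, 300.5]
ee_rot: [-0.001, -0.007, 1.0, 0.0]
force: [1.0, -0.7, -6.6]
grip_width: 0.318
grip_force: 63.6
```

Emit:
servo_tool(deltas=[[[-0.0194,0.19,0],[0,0,0],0],[[-0.0194,0.19,0],[0,0,0],0],[[-0.0194,0.19,0],[0,0,0],0],[[-0.0194,0.19,0],[0,0,0],0],[[-0.0194,0.19,0],[0,0,0],0],[[-0.0194,0.19,0],[0,0,0],0],[[-0.0194,0.19,0],[0,0,0],0],[[-0.0194,0.19,0],[0,0,0],0]])

```text
time_s: 21.3
eef_pos: [493.8, 329.9, 300.1]
ee_rot: [-0.001, -0.007, 1.0, -0.0]
force: [0.3, -0.8, -5.8]
grip_width: 0.32
grip_force: 63.5
```

Emit:
servo_tool(deltas=[[[-0.0194,0.18,0],[0,0,0],0],[[-0.0194,0.105,0],[0,0,0],0],[[0,0,0],[0,0,-0.066],0],[[0,0,0],[0,0,-0.067],0],[[-0.122,-0.026,0],[0,0,0],0],[[0,0,0],[0,0,0],0],[[0,0,0],[0,0,0],0]])

```text
time_s: 22.0
eef_pos: [526.1, 385.6, 299.9]
ee_rot: [-0.001, -0.111, 0.994, -0.0]
force: [-0.9, 0.5, -6.5]
grip_width: 0.323
grip_force: 63.5
```

```bash
python3 go.py 525,385.5,300,193; python3 - <<'E'
from h import *
im=optics.capture('wrist');cv2.imwrite('pics/w10.png',im)
h=cv2.cvtColor(im,cv2.COLOR_BGR2HSV);m=((h[...,0]>8)&(h[...,0]<24)&(h[...,1]>90)&(h[...,2]>90)).astype(np.uint8)
m[:110]=0;m[230:]=0
t=[]
for c in range(195,325,6):
    y=np.nonzero(m[:,c])[0]; t.append((c,y.min() if len(y) else None))
print(t)
for r in (150,165,180,195): 
    x=np.nonzero(m[r])[0];x=x[(x>150)&(x<380)];print(r,x.min(),x.max())
E
```

```text
t 22.0 pos [526.1 385.6 299.9] psi -167.2 F [-0.9  0.5 -6.5] w 0.323 gf 63.5 q [ 0.45  0.59  0.91  0.    1.64 -1.34]
525,385.5,300,193 turn [-0.    -0.002 -0.003] rows 0.0 shift [ 0.005  0.001 -0.001] rows 0.0
[(195, None), (201, np.int64(117)), (207, np.int64(116)), (213, np.int64(116)), (219, np.int64(116)), (225, np.int64(115)), (231, np.int64(115)), (237, np.int64(115)), (243, np.int64(114)), (249, np.int64(114)), (255, np.int64(114)), (261, np.int64(114)), (267, np.int64(114)), (273, np.int64(114)), (279, np.int64(114)), (285, np.int64(114)), (291, np.int64(114)), (297, np.int64(114)), (303, np.int64(114)), (309, np.int64(114)), (315, np.int64(115)), (321, None)]
150 215 304
165 214 304
180 215 303
195 244 272
```

```bash
python3 - <<'E'
from h import *
im=cv2.imread('pics/w10.png');h=cv2.cvtColor(im,cv2.COLOR_BGR2HSV);m=((h[...,0]>8)&(h[...,0]<24)&(h[...,1]>90)&(h[...,2]>90))
for r in (120,124,128):
    x=np.nonzero(m[r])[0];x=x[(x>150)&(x<380)];print(r,x.min(),x.max())
x=np.nonzero(m[120])[0];x=x[(x>150)&(x<380)]
P=onz('wrist',[[x.min()-.5,116.5],[x.max()+.5,114]],3);v=P[1]-P[0];print(P.round(1),np.linalg.norm(v),np.degrees(np.arctan2(v[1],v[0])))
n=np.array([v[1],-v[0]])/np.linalg.norm(v[:2]);print(P.mean(0)[:2]+55*n)
E
```

```text
120 201 315
124 201 315
128 201 315
[[489.3 289.5   3. ]
 [448.1 454.8   3. ]] 170.3202003215891 104.0040978206362
[522.10001332 385.43153456]
```

Emit:
servo_tool(deltas=[[[0.01,0,0.1],[0,0,-0.01],0],[[0,0,0.13],[0,0,0],0],[[0,0,0.13],[0,0,0],0],[[0,0,0.12],[0,0,0],0],[[0,0,0.1],[0,0,0],0],[[0,0,0.06],[0,0,0],0],[[0,0,0.028],[0,0,0],0],[[0,0,0.01],[0,0,0],0]])

```text
time_s: 22.85
eef_pos: [524.1, 385.4, 166.4]
ee_rot: [0.0, -0.119, 0.993, 0.0]
force: [-1.8, -2.3, -1.5]
grip_width: 0.316
grip_force: 64.1
```

Emit:
servo_tool(deltas=[[[0,0,0],[0,0,0],0],[[0,0,0],[0,0,0],0.4],[[0,0,0],[0,0,0],0.6],[[0,0,0],[0,0,0],0.8],[[0,0,0],[0,0,0],0.8],[[0,0,0],[0,0,0],0.8]])

```text
time_s: 23.45
eef_pos: [524.3, 385.4, 166.4]
ee_rot: [0.0, -0.119, 0.993, 0.0]
force: [1.1, -0.6, -0.3]
grip_width: 0.804
grip_force: 0.0
```

Emit:
servo_tool(deltas=[[[0,0,-0.1],[0,0,0],0.8],[[0,0,-0.15],[0,0,0],0.8],[[0,0,-0.2],[0,0,0],0.8],[[0,0,-0.2],[0,0,0],1],[[0,0,-0.04],[0,0,0],1],[[0,0,0],[0,0,0],1],[[0,0,0],[0,0,0],1]])

```text
time_s: 24.15
eef_pos: [524.0, 385.2, 302.5]
ee_rot: [-0.001, -0.119, 0.993, -0.0]
force: [0.6, -0.5, -1.0]
grip_width: 1.0
grip_force: 0.0
```

```bash
python3 go.py; python3 - <<'E'
from h import *
im=optics.capture('wrist');cv2.imwrite('pics/w11.png',im)
E
python3 st.py; python3 nr.py pics/w11.png red 60,60,200,180 | head -6
```

```text
t 24.1 pos [524.  385.2 302.5] psi -166.3 F [ 0.6 -0.5 -1. ] w 1.0 gf 0.0 q [ 0.45  0.58  0.92  0.    1.65 -1.36]
yellow 96 tab [ 586.9 -308.1  104. ] yax 100
green 115 tab [463.6  14.   90. ] yax 85
blue 127 tab [ 440.6 -267.7   76. ] yax 89
yellow 96 [327.9, 173.7] 79.0 [ 585.3 -304. ]
green 115 [248.1, 206.1] 4.0 [461.5  14.5]
blue 127 [319.0, 210.5] 90.0 [ 439.9 -265.2]
cols 87 149 rows [ 79 110]
near edge z 0 [[486.5, 84.6, 0.0], [444.0, 194.3, 0.0]] len 117.7 ang 111.2
  centre [483.  146.3]
near edge z 10 [[485.7, 90.9, 10.0], [444.1, 198.2, 10.0]] len 115.1 ang 111.2
  centre [482.6 151.5]
white [60, 60, 111, 145, 11965] [108.  139.3] [525.9 199.6 118. ]
```

View pics/w11.png

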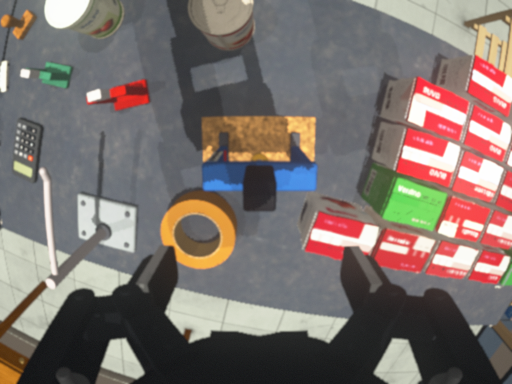

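The gauge stands upright and square on its pad: pad (202–316, 117–190), beam (202–317, 165–190). Red's tab is at about (95,97). Now I go for red.

```bash
python3 go.py 524,385,230,201 479,169.5,230,201; python3 go.py 479,169.5,230,201 | tail -1
```

```text
t 24.2 pos [523.9 385.1 302.2] psi -166.3 F [ 0.1  0.2 -0.2] w 1.004 gf 0.0 q [ 0.45  0.58  0.92 -0.    1.65 -1.36]
524,385,230,201 turn [-0.    -0.002 -0.081] rows 0.9 shift [ 0.    -0.001  0.361] rows 1.4
479,169.5,230,201 turn [0. 0. 0.] rows 0.0 shift [ 0.596 -0.925  0.   ] rows 4.4
479,169.5,230,201 turn [-0.    -0.002 -0.081] rows 0.9 shift [ 0.596 -0.926  0.361] rows 4.6
```

Emit:
servo_tool(deltas=[[[0,0,0],[0,0,-0.081],1],[[0.1,-0.154,0],[0,0,0],1],[[0.1,-0.154,0],[0,0,0],1],[[0.1,-0.154,0],[0,0,0],1],[[0.1,-0.154,0],[0,0,0],1],[[0.1,-0.154,0],[0,0,0],1],[[0.1,-0.155,0.16],[0,0,0],1],[[0,0,0.2],[0,0,0],1]])

```text
time_s: 25.05
eef_pos: [478.2, 166.7, 231.8]
ee_rot: [0.001, -0.18, 0.984, -0.0]
force: [1.0, 1.2, -0.4]
grip_width: 0.999
grip_force: 0.0
```

Emit:
servo_tool(deltas=[[[0,0,0],[0,0,0],1],[[0,0,0],[0,0,0],1]])

```text
time_s: 25.25
eef_pos: [478.5, 169.9, 232.5]
ee_rot: [-0.0, -0.182, 0.983, 0.0]
force: [0.5, 0.1, -0.8]
grip_width: 1.0
grip_force: 0.0
```

```bash
cat > tw.py <<'E'
import sys
from h import *
# wrist look at the spacer below: tab (grey-white blob touching the coloured body)
k=sys.argv[1];im=optics.capture('wrist');cv2.imwrite('pics/wl.png',im)
s=telemetry.sense();R=Rn.from_quat(np.roll(s['ee_rot'],-1)).as_matrix()
m=masks(im)[k].astype(np.uint8);m[:90]=0;m[270:]=0;m[:,:170]=0;m[:,350:]=0
nb,L,S,C=cv2.connectedComponentsWithStats(cv2.morphologyEx(m,cv2.MORPH_CLOSE,np.ones((5,5))))
i=1+np.argmax(S[1:,4]);x,y,w,h=S[i,:4];print('body',x,y,w,h)
g=im.astype(int);sat=cv2.cvtColor(im,cv2.COLOR_BGR2HSV)[...,1]
for t in (150,190):
    W=((g.min(2)>t)&(sat<50)).astype(np.uint8);M=np.zeros_like(W);M[y:y+h+30,x-5:x+w+5]=W[y:y+h+30,x-5:x+w+5]
    nb,L2,S2,C2=cv2.connectedComponentsWithStats(M)
    for j in range(1,nb):
        if S2[j,4]>25:
            P=onz('wrist',C2[j],HS[k])[0];d=(R.T@(P-s['eef_pos']))
            print(t,'tab',S2[j].tolist(),C2[j].round(1),P.round(1),'tool offs',d.round(1))
            q=cv2.minAreaRect(np.argwhere(L2==j)[:,::-1].astype(np.float32));B=onz('wrist',cv2.boxPoints(q),HS[k]);e=max([B[1]-B[0],B[2]-B[1]],key=np.linalg.norm);print('   long',np.linalg.norm(e).round(1),'ang',np.degrees(np.arctan2(e[1],e[0])).round(1)%180,'short',min(np.linalg.norm(B[1]-B[0]),np.linalg.norm(B[2]-B[1])).round(1))
E
python3 go.py 479,169.5,230,201; python3 tw.py red
```

```text
t 25.2 pos [478.5 169.9 232.5] psi -159.0 F [ 0.5  0.1 -0.8] w 1.0 gf 0.0 q [ 0.11  0.27  1.55  0.    1.32 -1.83]
479,169.5,230,201 turn [ 0. -0. -0.] rows 0.0 shift [-0.002 -0.003  0.013] rows 0.1
body 229 146 60 39
```

```bash
sed -i 's/(150,190)/(85,)/; s/im=optics.capture(.wrist.);cv2.imwrite(.pics\/wl.png.,im)/im=optics.capture("wrist") if len(sys.argv)<3 else cv2.imread(sys.argv[2])/' tw.py; python3 tw.py red pics/wl.png; python3 - <<'E'
from h import *
im=cv2.imread('pics/wl.png')
for r in range(176,236,4): print(r,[tuple(map(int,im[r,c])) for c in (244,252,259,266,274)])
E
```

```text
body 229 146 60 39
85 tab [224, 146, 70, 69, 2820] [259.8 191.5] [481.3 172.5 118. ] tool offs [ -2.8   1.4 115.5]
   long 64.0 ang 19.099999999999994 short 60.4
176 [(37, 38, 134), (103, 107, 113), (104, 109, 115), (104, 108, 115), (36, 37, 109)]
180 [(36, 38, 133), (107, 112, 118), (112, 116, 123), (113, 117, 124), (38, 40, 110)]
184 [(75, 73, 126), (116, 121, 127), (122, 127, 132), (121, 125, 132), (96, 94, 127)]
188 [(120, 113, 112), (119, 123, 128), (117, 123, 128), (118, 124, 130), (134, 131, 129)]
192 [(121, 116, 113), (123, 125, 129), (125, 127, 131), (118, 119, 123), (121, 118, 117)]
196 [(122, 117, 116), (119, 113, 110), (117, 111, 108), (119, 114, 113), (119, 115, 114)]
200 [(126, 124, 123), (119, 114, 111), (119, 113, 111), (118, 114, 112), (120, 115, 116)]
204 [(127, 125, 125), (116, 112, 109), (109, 105, 104), (116, 112, 110), (120, 116, 115)]
208 [(128, 127, 126), (118, 114, 109), (118, 111, 109), (115, 111, 108), (121, 118, 118)]
212 [(120, 118, 117), (112, 107, 103), (122, 116, 113), (119, 115, 114), (134, 129, 127)]
216 [(119, 115, 112), (107, 102, 100), (130, 125, 121), (139, 137, 133), (135, 128, 125)]
220 [(120, 117, 115), (108, 104, 101), (136, 133, 130), (139, 137, 135), (131, 125, 121)]
224 [(123, 121, 119), (111, 108, 105), (140, 137, 135), (136, 133, 131), (131, 125, 121)]
228 [(118, 113, 110), (107, 104, 100), (137, 134, 130), (136, 130, 127), (133, 125, 121)]
232 [(116, 112, 108), (106, 101, 97), (137, 134, 132), (133, 127, 124), (130, 125, 121)]
```

```bash
python3 - <<'E'
from h import *
s=telemetry.sense();R=Rn.from_quat(np.roll(s['ee_rot'],-1)).as_matrix()
for r in (182,188,194):
  P=onz('wrist',[259,r],118)[0];print(r,P.round(1),(R.T@(P-s['eef_pos'])).round(1))
E
```

```text
182 [473.2 168.6 118. ] [  6.2   0.7 115.5]
188 [478.4 170.7 118. ] [  0.5   0.7 115.5]
194 [483.8 172.7 118. ] [ -5.2   0.7 115.5]
```

The tab's top face spans tool x −5.2 to +6.2 (11.4 mm, expected 12) and is centred. I descend and grip.

Emit:
servo_tool(deltas=[[[0,0.003,0.12],[0,0,0],1],[[0,0,0.16],[0,0,0],1],[[0,0,0.16],[0,0,0],1],[[0,0,0.12],[0,0,0],1],[[0,0,0.08],[0,0,0],1],[[0,0,0.037],[0,0,0],1],[[0,0,0],[0,0,0],0.6],[[0,0,0],[0,0,0],0]], squeeze=60)

```text
time_s: 26.1
eef_pos: [479.1, 170.5, 98.0]
ee_rot: [0.001, -0.182, 0.983, -0.0]
force: [0.1, 0.1, 0.1]
grip_width: 0.69
grip_force: 0.0
```

Emit:
servo_tool(deltas=[[[0,0,0],[0,0,0],0],[[0,0,0],[0,0,0],0],[[0,0,0],[0,0,0],0],[[0,0,0],[0,0,0],0],[[0,0,0],[0,0,0],0]])

```text
time_s: 26.6
eef_pos: [478.8, 170.0, 97.5]
ee_rot: [0.001, -0.182, 0.983, -0.0]
force: [-0.6, -1.9, 6.2]
grip_width: 0.217
grip_force: 59.3
```

```bash
python3 go.py 478.5,170,230,201 478.5,145,230,182
```

```text
t 26.6 pos [478.8 170.   97.5] psi -159.0 F [-0.6 -1.9  6.2] w 0.217 gf 59.3 q [ 0.11  0.43  1.72 -0.    1.   -1.83]
478.5,170,230,201 turn [-0.     0.001 -0.   ] rows 0.0 shift [ 0.001  0.    -0.663] rows 2.7
478.5,145,230,182 turn [0.    0.    0.211] rows 2.2 shift [ 0.004 -0.125  0.   ] rows 0.5
```

Red is gripped. Next I measure the bar line from the top picture by mask.

```bash
python3 - <<'E'
from h import *
im=cv2.imread('pics/top0.png').astype(int)
pts=[]
for r in range(133,182):
    row=im[r,205:219].min(1); 
    w=np.clip(row-np.median(im[r,200:224].min(1))-30,0,None) if r>160 else np.clip(row-170,0,None)
    if w.sum()>20: pts.append((r,205+(w*np.arange(14)).sum()/w.sum(),int(row.max()),int((w>0).sum())))
for p in pts[::3]: print([round(float(v),1) for v in p])
a=np.array([p for p in pts if 161<p[0]<176]);l=np.polyfit(a[:,0],a[:,1],1)
for r in (137,145,160,165,170,175,177): print(r,onz('top',[np.polyval(l,r),r],175)[0].round(1))
print('last rows',[(p[0],round(p[1],1),p[2]) for p in pts[-5:]])
print('post top',[[int(v) for v in im[r,203:220].min(1)] for r in range(130,142,2)])
E
```

```text
[134.0, 209.8, 247.0, 4.0]
[137.0, 209.1, 248.0, 10.0]
[140.0, 209.1, 255.0, 8.0]
[143.0, 208.9, 247.0, 7.0]
[146.0, 209.6, 245.0, 6.0]
[149.0, 212.3, 213.0, 10.0]
[152.0, 210.8, 211.0, 10.0]
[155.0, 210.7, 238.0, 11.0]
[158.0, 210.7, 252.0, 2.0]
[161.0, 211.0, 255.0, 3.0]
[164.0, 211.1, 255.0, 3.0]
[167.0, 211.3, 255.0, 2.0]
[170.0, 211.3, 255.0, 2.0]
[173.0, 211.3, 242.0, 2.0]
[176.0, 211.4, 212.0, 2.0]
137 [712.4 147.9 175. ]
145 [682.7 147.3 175. ]
160 [627.3 146.1 175. ]
165 [608.9 145.7 175. ]
170 [590.5 145.2 175. ]
175 [572.2 144.8 175. ]
177 [564.8 144.7 175. ]
last rows [(173, np.float64(211.3), 242), (174, np.float64(211.4), 204), (175, np.float64(211.4), 206), (176, np.float64(211.4), 212), (177, np.float64(211.4), 239)]
post top [[93, 100, 102, 96, 96, 95, 92, 93, 95, 93, 95, 99, 103, 95, 96, 98, 101], [99, 98, 100, 104, 103, 91, 98, 97, 98, 101, 101, 92, 96, 90, 90, 91, 90], [111, 107, 95, 96, 100, 195, 241, 244, 247, 66, 91, 87, 86, 76, 74, 77, 73], [129, 131, 136, 150, 142, 234, 245, 255, 255, 75, 134, 213, 182, 186, 188, 187, 221], [160, 200, 195, 193, 194, 194, 60, 122, 107, 52, 58, 122, 179, 178, 173, 173, 204], [88, 204, 198, 193, 195, 196, 163, 255, 182, 48, 62, 62, 68, 68, 183, 177, 204]]
```

Emit:
servo_tool(deltas=[[[0,0,-0.08],[0,0,0],0],[[0,0,-0.15],[0,0,0],0],[[0,0,-0.15],[0,0,0],0],[[0,0,-0.1],[0,0,0],0],[[0,0,-0.045],[0,0,0.072],0],[[0,0,0],[0,0,0.072],0],[[0,0,0],[0,0,0.073],0],[[0,0,0],[0,0,0],0]])

```text
time_s: 27.4
eef_pos: [477.9, 170.2, 201.4]
ee_rot: [-0.0, -0.012, 1.0, 0.0]
force: [0.9, 0.0, -2.2]
grip_width: 0.218
grip_force: 59.1
```

```bash
python3 go.py 505,143.5,202.5,181.5; cp /dev/null /dev/null; python3 - <<'E'
from h import *
cv2.imwrite('pics/w12.png',optics.capture('wrist'))
E
```

```text
t 27.4 pos [477.9 170.2 201.4] psi -178.6 F [ 0.9  0.  -2.2] w 0.218 gf 59.1 q [ 0.11  0.3   1.6   0.    1.25 -1.48]
505,143.5,202.5,181.5 turn [ 0.    -0.001 -0.001] rows 0.0 shift [-0.132 -0.137 -0.006] rows 0.8cp: '/dev/null' and '/dev/null' are the same file
```

View pics/w12.png

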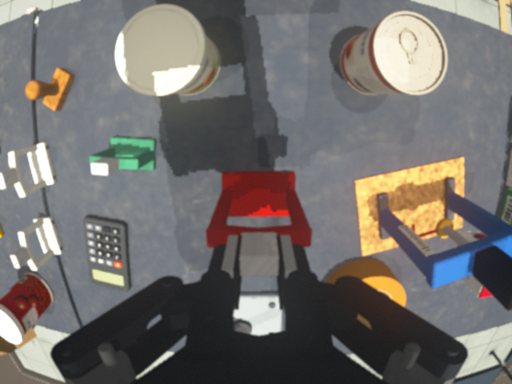

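Red hangs square in the fingers (208–311, centre 259.5). I move to the front of the bar and thread it on in small steps, watching the force.

Emit:
servo_tool(deltas=[[[-0.066,-0.068,-0.003],[0,0,0],0],[[-0.066,-0.069,-0.003],[0,0,0],0],[[-0.08,0,0],[0,0,0],0],[[-0.08,0,0],[0,0,0],0],[[-0.08,0,0],[0,0,0],0],[[-0.06,0,0],[0,0,0],0],[[0,0,0],[0,0,0],0]])

```text
time_s: 28.15
eef_pos: [566.8, 143.7, 202.2]
ee_rot: [-0.0, -0.013, 1.0, -0.0]
force: [-0.1, -0.4, -2.2]
grip_width: 0.219
grip_force: 59.1
```

```bash
python3 go.py 687,147.4,202.5,181.5; python3 - <<'E'
from h import *
im=optics.capture('side');cv2.imwrite('pics/s13.png',cv2.resize(im[100:240,200:360],None,fx=3.5,fy=3.5,interpolation=2))
E
```

```text
t 28.1 pos [566.8 143.7 202.2] psi -178.6 F [-0.1 -0.4 -2.2] w 0.219 gf 59.1 q [ 0.05  0.47  1.35 -0.    1.32 -1.55]
687,147.4,202.5,181.5 turn [-0.    -0.    -0.001] rows 0.0 shift [-0.601  0.003 -0.001] rows 2.4
```

View pics/s13.png

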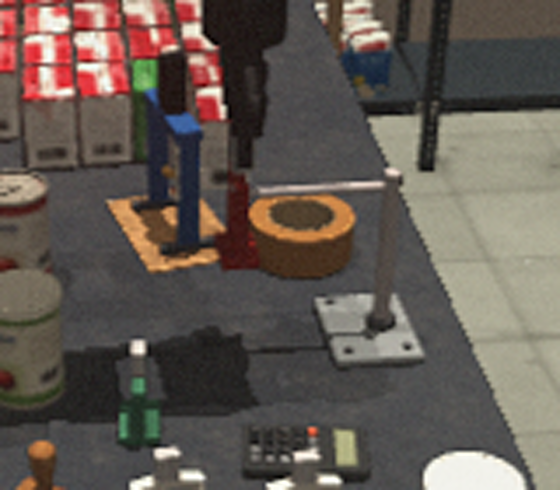

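The bar emerges to the right of the red spacer at (250,188), and the tip is inside the eye with no contact force. I continue along the bar, then lower.

Emit:
servo_tool(deltas=[[[-0.1,0,0],[0,0,0],0],[[-0.12,0,0],[0,0,0],0],[[-0.12,0,0],[0,0,0],0],[[-0.12,0,0],[0,0,0],0],[[-0.08,0,0],[0,0,0],0],[[-0.046,0,0],[0,0,0],0],[[0,0,0],[0,0,0],0],[[0,0,0.03],[0,0,0],0]])

```text
time_s: 29.0
eef_pos: [682.3, 147.7, 197.3]
ee_rot: [0.0, -0.013, 1.0, 0.0]
force: [-0.3, -0.2, -2.0]
grip_width: 0.219
grip_force: 59.1
```

Emit:
servo_tool(deltas=[[[0,0,0.02],[0,0,0],0],[[0,0,0.01],[0,0,0],0],[[0,0,0],[0,0,0],0]])

```text
time_s: 29.3
eef_pos: [682.0, 148.0, 190.6]
ee_rot: [-0.0, -0.013, 1.0, -0.0]
force: [-0.3, -0.3, -2.2]
grip_width: 0.224
grip_force: 59.1
```

```bash
python3 go.py 684,147.4,188.5,181.5
```

```text
t 29.3 pos [682.  148.  190.6] psi -178.5 F [-0.3 -0.3 -2.2] w 0.224 gf 59.1 q [ 0.05  0.74  0.93 -0.    1.47 -1.55]
684,147.4,188.5,181.5 turn [-0. -0. -0.] rows 0.0 shift [-0.01  -0.003  0.011] rows 0.1
```

Still unloaded at z 190.6, so I lower in 1 mm steps until the bar takes the weight.

Emit:
servo_tool(deltas=[[[0,0,0.006],[0,0,0],0],[[0,0,0.006],[0,0,0],0],[[0,0,0],[0,0,0],0]])

```text
time_s: 29.6
eef_pos: [682.4, 148.0, 188.7]
ee_rot: [0.0, -0.013, 1.0, 0.0]
force: [-0.0, -0.1, -2.6]
grip_width: 0.216
grip_force: 59.3
```

Emit:
servo_tool(deltas=[[[0,0,0.006],[0,0,0],0],[[0,0,0],[0,0,0],0]])

```text
time_s: 29.8
eef_pos: [682.5, 148.0, 188.5]
ee_rot: [0.001, -0.013, 1.0, 0.0]
force: [-1.6, -0.4, 4.4]
grip_width: 0.215
grip_force: 60.1
```

Contact came at exactly the expected height. Release and lift.

Emit:
servo_tool(deltas=[[[0,0,0],[0,0,0],0.3],[[0,0,0],[0,0,0],0.5],[[0,0,0],[0,0,0],0.6],[[0,0,0],[0,0,0],0.6],[[0,0,-0.05],[0,0,0],0.6],[[0,0,-0.15],[0,0,0],0.6],[[0,0,-0.15],[0,0,0],1],[[0,0,-0.1],[0,0,0],1]])

```text
time_s: 30.6
eef_pos: [682.6, 148.0, 280.7]
ee_rot: [0.002, -0.013, 1.0, 0.0]
force: [-0.2, -0.2, -0.4]
grip_width: 0.916
grip_force: 0.0
```

```bash
python3 - <<'E'
from h import *
im=optics.capture('side');cv2.imwrite('pics/s14.png',im)
t=optics.capture('top')
m=masks(im)['red'];n,L,S,C=cv2.connectedComponentsWithStats(m.astype(np.uint8))
for i in range(1,n):
    if S[i,4]>25 and 230<C[i][0]<345 and 120<C[i][1]<220: print(S[i].tolist(),C[i].round(1))
c=optics.camera_model('side');f=192/np.tan(np.radians(c['vfov']/2))
for X in ([684,147.4,91],[684,147.4,101],[684,147.4,185],[684,147.4,209]):
    q=c['R']@X+c['t'];print(X,(f*q[:2]/q[2]+[c['cx'],c['cy']]).round(1))
E
python3 st.py; python3 go.py 640,0,300,190 590,-306.5,300,190
```

```text
[252, 107, 20, 28, 200] [262.5 120. ]
[256, 128, 8, 7, 42] [259.1 131.1]
[294, 151, 14, 27, 151] [301.6 166.7]
[684, 147.4, 91] [300.8 173.8]
[684, 147.4, 101] [301.  171.3]
[684, 147.4, 185] [302.6 149.5]
[684, 147.4, 209] [303.1 143. ]
yellow 100 tab [ 586.9 -308.1  104. ] yax 100
green 110 tab [463.6  14.   90. ] yax 89
blue 127 tab [ 440.6 -267.7   76. ] yax 89
yellow 100 [328.2, 173.7] 79.0 [ 585.3 -305.2]
green 110 [248.4, 206.1] 90.0 [461.5  13.3]
blue 127 [319.0, 210.5] 90.0 [ 439.9 -265.2]
t 30.8 pos [682.7 148.  278.9] psi -178.5 F [ 0.8  0.  -0.2] w 0.998 gf 0.0 q [ 0.05  0.72  0.75 -0.    1.67 -1.55]
640,0,300,190 turn [-0.     0.002 -0.095] rows 1.0 shift [ 0.339 -0.692 -0.106] rows 3.1
590,-306.5,300,190 turn [0. 0. 0.] rows 0.0 shift [ 0.512 -1.466  0.   ] rows 6.2
```

Red hangs where expected: side mask (301.6,166.7) against a predicted column of about 301.5. Now yellow.

```bash
python3 go.py 587,-306.5,280,189.5
```

```text
t 30.8 pos [682.7 148.  278.9] psi -178.5 F [ 0.8  0.  -0.2] w 0.998 gf 0.0 q [ 0.05  0.72  0.75 -0.    1.67 -1.55]
587,-306.5,280,189.5 turn [-0.     0.002 -0.089] rows 0.9 shift [ 0.847 -2.162 -0.006] rows 9.3
```

Emit:
servo_tool(deltas=[[[0,0,0],[0,0,-0.089],1],[[0.0605,-0.154,0],[0,0,0],1],[[0.0605,-0.154,0],[0,0,0],1],[[0.0605,-0.154,0],[0,0,0],1],[[0.0605,-0.154,0],[0,0,0],1],[[0.0605,-0.154,0],[0,0,0],1],[[0.0605,-0.154,0],[0,0,0],1],[[0.0605,-0.154,0],[0,0,0],1]])

```text
time_s: 31.55
eef_pos: [633.5, -79.8, 276.0]
ee_rot: [-0.001, -0.082, 0.997, 0.0]
force: [0.7, -0.3, 0.8]
grip_width: 1.002
grip_force: 0.0
```

Emit:
servo_tool(deltas=[[[0.0605,-0.155,0],[0,0,0],1],[[0.0605,-0.155,0],[0,0,0],1],[[0.0605,-0.155,0],[0,0,0],1],[[0.0605,-0.155,0],[0,0,0],1],[[0.0605,-0.155,0],[0,0,0],1],[[0.0605,-0.155,0],[0,0,0],1],[[0.0605,-0.155,0.1],[0,0,0],1],[[0,0,0.2],[0,0,0],1]])

```text
time_s: 32.35
eef_pos: [585.6, -310.9, 217.5]
ee_rot: [0.001, -0.08, 0.997, -0.002]
force: [0.1, -0.8, -1.0]
grip_width: 1.005
grip_force: 0.0
```

Emit:
servo_tool(deltas=[[[0,0,0],[0,0,0],1],[[0,0,0],[0,0,0],1]])

```text
time_s: 32.55
eef_pos: [586.4, -306.1, 217.3]
ee_rot: [-0.001, -0.083, 0.997, 0.001]
force: [0.3, 0.5, 0.5]
grip_width: 1.003
grip_force: 0.0
```

```bash
cat > tb.py <<'E'
import sys
from h import *
# body columns and warm-grey tab rows under the open gripper
k=sys.argv[1];im=optics.capture('wrist');cv2.imwrite(f'pics/tb_{k}.png',im)
s=telemetry.sense();R=Rn.from_quat(np.roll(s['ee_rot'],-1)).as_matrix()
m=masks(im)[k].astype(np.uint8);m[:90]=0;m[270:]=0;m[:,:150]=0;m[:,370:]=0
nb,L,S,C=cv2.connectedComponentsWithStats(cv2.morphologyEx(m,cv2.MORPH_CLOSE,np.ones((5,5))))
i=1+np.argmax(S[1:,4]);x,y,w,h=S[i,:4];print('body cols',x,x+w-1,'rows',y,y+h-1)
g=im.astype(int);sat=cv2.cvtColor(im,cv2.COLOR_BGR2HSV)[...,1]
W=((g[...,2]-g[...,0]>=4)&(sat<75)&(g.min(2)>80)).astype(np.uint8);M=np.zeros_like(W);M[y:y+h+40,x:x+w]=W[y:y+h+40,x:x+w]
n2,L2,S2,C2=cv2.connectedComponentsWithStats(cv2.morphologyEx(M,cv2.MORPH_OPEN,np.ones((3,3))))
for j in range(1,n2):
    if S2[j,4]>60:
        X,Y,Wd,Hh=S2[j,:4];cx=X+Wd/2-.5;print('tab box',X,X+Wd-1,Y,Y+Hh-1)
        col=g[Y-2:Y+Hh+3,int(cx)].sum(1)//3;print('col',Y-2,col.tolist())
        P=onz('wrist',[[cx,Y+Hh-.5],[X-.5,Y+Hh-3],[X+Wd-.5,Y+Hh-3]],HS[k]);print('far edge / left / right in tool',((P-s['eef_pos'])@R)[:,:2].round(1).tolist(),'-> centre x = far + 6')
E
python3 go.py 587,-306.5,230,189.5;python3 tb.py yellow
```

```text
t 32.5 pos [ 586.4 -306.1  217.3] psi -170.5 F [0.3 0.5 0.5] w 1.003 gf 0.0 q [-0.66  0.64  1.04  0.    1.46 -2.39]
587,-306.5,230,189.5 turn [ 0.001 -0.001 -0.   ] rows 0.0 shift [-0.003 -0.003 -0.063] rows 0.3
body cols 228 286 rows 150 183
tab box 246 267 174 193
col 172 [106, 107, 110, 113, 114, 116, 114, 117, 119, 127, 134, 144, 156, 162, 163, 161, 158, 158, 158, 154, 145, 129, 118, 116, 115]
far edge / left / right in tool [[-4.4, -1.6], [-2.0, -11.6], [-2.0, 8.3]] -> centre x = far + 6
```

Emit:
servo_tool(deltas=[[[0.006,-0.008,0.12],[0,0,0],1],[[0,0,0.16],[0,0,0],1],[[0,0,0.16],[0,0,0],1],[[0,0,0.12],[0,0,0],1],[[0,0,0.07],[0,0,0],1],[[0,0,0.037],[0,0,0],1],[[0,0,0],[0,0,0],0.6],[[0,0,0],[0,0,0],0]], squeeze=60)

```text
time_s: 33.4
eef_pos: [586.2, -308.7, 85.5]
ee_rot: [0.001, -0.083, 0.997, -0.001]
force: [0.4, -0.8, 0.1]
grip_width: 0.691
grip_force: 0.0
```

Emit:
servo_tool(deltas=[[[0,0,0],[0,0,0],0],[[0,0,0],[0,0,0],0],[[0,0,0],[0,0,0],0],[[0,0,0],[0,0,0],0],[[0,0,0],[0,0,0],0]])

```text
time_s: 33.9
eef_pos: [585.9, -308.4, 84.8]
ee_rot: [0.001, -0.082, 0.997, -0.0]
force: [-0.6, 2.2, 5.3]
grip_width: 0.218
grip_force: 59.4
```

```bash
python3 go.py 587,-308,240,189.5 505,143.5,240,181.5
```

```text
t 33.9 pos [ 585.9 -308.4   84.8] psi -170.5 F [-0.6  2.2  5.3] w 0.218 gf 59.4 q [-0.66  0.74  1.21  0.    1.19 -2.4 ]
587,-308,240,189.5 turn [-0.001  0.001 -0.   ] rows 0.0 shift [-0.006  0.001 -0.776] rows 3.1
505,143.5,240,181.5 turn [0.    0.    0.089] rows 0.9 shift [0.351 2.267 0.   ] rows 9.2
```

Emit:
servo_tool(deltas=[[[0,0,-0.1],[0,0,0],0],[[0,0,-0.17],[0,0,0],0],[[0,0,-0.17],[0,0,0],0],[[0,0,-0.17],[0,0,0],0],[[0,0,-0.16],[0,0,0],0],[[0,0,0],[0,0,0.089],0],[[0.0234,0.1,0],[0,0,0],0],[[0.0234,0.15,0],[0,0,0],0]])

```text
time_s: 34.7
eef_pos: [574.3, -259.2, 236.9]
ee_rot: [-0.001, -0.012, 1.0, 0.0]
force: [0.5, 0.5, -2.5]
grip_width: 0.219
grip_force: 59.0
```

Emit:
servo_tool(deltas=[[[0.0234,0.16,0],[0,0,0],0],[[0.0234,0.16,0],[0,0,0],0],[[0.0234,0.16,0],[0,0,0],0],[[0.0234,0.16,0],[0,0,0],0],[[0.0234,0.16,0],[0,0,0],0],[[0.0234,0.16,0],[0,0,0],0],[[0.0234,0.16,0],[0,0,0],0],[[0.0234,0.16,0],[0,0,0],0]])

```text
time_s: 35.5
eef_pos: [530.4, -2.5, 237.6]
ee_rot: [-0.0, -0.013, 1.0, -0.0]
force: [1.0, 0.1, -1.4]
grip_width: 0.215
grip_force: 59.0
```

Emit:
servo_tool(deltas=[[[0.0234,0.16,0],[0,0,0],0],[[0.0234,0.16,0],[0,0,0],0],[[0.0234,0.16,0],[0,0,0],0],[[0.0234,0.16,0],[0,0,0],0],[[0.0234,0.097,0],[0,0,0],0],[[0,0,0.1],[0,0,0],0],[[0,0,0.07],[0,0,0],0],[[0,0,0],[0,0,0],0]])

```text
time_s: 36.3
eef_pos: [502.8, 143.1, 202.0]
ee_rot: [-0.002, -0.013, 1.0, -0.0]
force: [0.5, -0.0, -1.0]
grip_width: 0.215
grip_force: 59.0
```

```bash
python3 go.py 505,143.3,203.5,181.5 652.5,147,203.5,181.5; python3 tb.py yellow | head -1
```

```text
t 36.3 pos [502.8 143.1 202. ] psi -178.5 F [ 0.5 -0.  -1. ] w 0.215 gf 59.0 q [ 0.05  0.33  1.55 -0.    1.26 -1.54]
505,143.3,203.5,181.5 turn [-0.    -0.003 -0.   ] rows 0.0 shift [-0.011  0.001 -0.008] rows 0.1
652.5,147,203.5,181.5 turn [0. 0. 0.] rows 0.0 shift [-0.738 -0.001  0.   ] rows 3.0
body cols 222 291 rows 178 223
```

Emit:
servo_tool(deltas=[[[-0.06,0,-0.008],[0,0,0],0],[[-0.12,0,0],[0,0,0],0],[[-0.12,0,0],[0,0,0],0],[[-0.12,0,0],[0,0,0],0],[[-0.12,0,0],[0,0,0],0],[[-0.12,0,0],[0,0,0],0],[[-0.06,0,0],[0,0,0],0],[[-0.033,0,0],[0,0,0],0]])

```text
time_s: 37.15
eef_pos: [655.4, 146.6, 205.8]
ee_rot: [0.0, -0.012, 1.0, -0.0]
force: [-0.2, 0.1, -1.1]
grip_width: 0.218
grip_force: 59.0
```

Emit:
servo_tool(deltas=[[[0,0,0],[0,0,0],0],[[0,0,0.03],[0,0,0],0],[[0,0,0.02],[0,0,0],0],[[0,0,0.01],[0,0,0],0],[[0,0,0],[0,0,0],0]])

```text
time_s: 37.65
eef_pos: [654.0, 146.9, 193.2]
ee_rot: [-0.0, -0.013, 1.0, -0.0]
force: [-0.7, -0.2, -0.5]
grip_width: 0.219
grip_force: 59.0
```

```bash
python3 go.py 653.5,147,189.8,181.5
```

```text
t 37.6 pos [654.  146.9 193.2] psi -178.5 F [-0.7 -0.2 -0.5] w 0.219 gf 59.0 q [ 0.05  0.67  1.05 -0.    1.43 -1.55]
653.5,147,189.8,181.5 turn [-0.    -0.    -0.001] rows 0.0 shift [0.003 0.    0.017] rows 0.1
```

Emit:
servo_tool(deltas=[[[0,0,0.008],[0,0,0],0],[[0,0,0.006],[0,0,0],0],[[0,0,0],[0,0,0],0]])

```text
time_s: 37.95
eef_pos: [654.3, 146.9, 190.6]
ee_rot: [-0.0, -0.013, 1.0, -0.0]
force: [0.2, -0.1, -2.5]
grip_width: 0.221
grip_force: 59.0
```

Emit:
servo_tool(deltas=[[[0,0,0.006],[0,0,0],0],[[0,0,0],[0,0,0],0]])

```text
time_s: 38.15
eef_pos: [654.5, 146.9, 189.9]
ee_rot: [0.0, -0.013, 1.0, 0.0]
force: [-0.5, 0.1, 0.9]
grip_width: 0.213
grip_force: 59.4
```

Seated at the expected 189.9. Release, then green.

Emit:
servo_tool(deltas=[[[0,0,0.003],[0,0,0],0.3],[[0,0,0],[0,0,0],0.5],[[0,0,0],[0,0,0],0.6],[[0,0,0],[0,0,0],0.6],[[0,0,-0.05],[0,0,0],0.6],[[0,0,-0.15],[0,0,0],0.6],[[0,0,-0.15],[0,0,0],1],[[0,0,-0.1],[0,0,0],1]])

```text
time_s: 38.95
eef_pos: [654.6, 146.9, 282.3]
ee_rot: [0.002, -0.013, 1.0, 0.0]
force: [-0.7, 0.5, -0.1]
grip_width: 0.913
grip_force: 0.0
```

```bash
cat > hang.py <<'E'
from h import *
im=optics.capture('side')
c=optics.camera_model('side');f=192/np.tan(np.radians(c['vfov']/2))
for k,x in (('red',682.5),('yellow',654.3),('green',625.5),('blue',597)):
    m=masks(im)[k].astype(np.uint8);n,L,S,C=cv2.connectedComponentsWithStats(cv2.morphologyEx(m,cv2.MORPH_CLOSE,np.ones((3,3))))
    o=[(S[i].tolist(),C[i].round(1).tolist()) for i in range(1,n) if S[i,4]>20 and 260<C[i][0]<325 and 135<C[i][1]<190]
    y=144.7+.0222*(x-565);P=[]
    for z in (175+34-HS[k],195): q=c['R']@[x,y,z]+c['t'];P.append((f*q[:2]/q[2]+[c['cx'],c['cy']]).round(1).tolist())
    print(k,o,'expect foot/roof',P)
E
python3 hang.py; python3 st.py|grep tab; python3 go.py 464.3,13.7,280,174 464.3,13.7,205,174
```

```text
red [([298, 152, 10, 26, 160], [302.0, 165.2])] expect foot/roof [[300.4, 173.8], [302.4, 146.8]]
yellow [] expect foot/roof [[292.6, 170.8], [294.0, 147.2]]
green [] expect foot/roof [[284.5, 167.7], [285.4, 147.7]]
blue [] expect foot/roof [[276.3, 164.6], [276.9, 148.1]]
green 112 tab [463.6  14.   90. ] yax 85
blue 126 tab [ 440.6 -267.7   76. ] yax 89
t 39.0 pos [655.2 147.  283. ] psi -178.5 F [-0.1  1.2 -0.1] w 1.001 gf 0.0 q [ 0.05  0.64  0.88 -0.    1.62 -1.55]
464.3,13.7,280,174 turn [0.    0.004 0.083] rows 0.9 shift [ 0.879 -0.762  0.015] rows 4.7
464.3,13.7,205,174 turn [0. 0. 0.] rows 0.0 shift [0.    0.    0.375] rows 1.5
```

```bash
sed -i "s/(H_<34)&(V>120)/(H_<34)\&(V>70)/" h.py; python3 hang.py | sed -n 1,2p; python3 - <<'E'
from h import *
im=optics.capture('side');h=cv2.cvtColor(im,cv2.COLOR_BGR2HSV)
for r in (148,152,156,160,164,168,172): print(r,[tuple(map(int,h[r,c])) for c in range(287,302,2)])
E
```

```text
red [([298, 152, 10, 26, 165], [302.0, 165.6])] expect foot/roof [[300.4, 173.8], [302.4, 146.8]]
yellow [] expect foot/roof [[292.6, 170.8], [294.0, 147.2]]
148 [(170, 10, 80), (150, 3, 82), (18, 161, 100), (12, 40, 83), (17, 27, 85), (15, 6, 82), (2, 180, 99), (23, 29, 80)]
152 [(170, 10, 74), (0, 7, 69), (17, 130, 88), (18, 168, 140), (18, 165, 136), (14, 43, 149), (8, 70, 116), (1, 182, 140)]
156 [(15, 144, 181), (15, 154, 202), (18, 162, 88), (17, 171, 85), (19, 176, 122), (17, 176, 103), (3, 148, 62), (4, 151, 59)]
160 [(17, 112, 80), (16, 124, 78), (19, 163, 91), (18, 166, 86), (18, 166, 97), (13, 176, 97), (0, 157, 65), (2, 146, 54)]
164 [(17, 183, 127), (18, 170, 108), (17, 180, 95), (18, 174, 98), (17, 167, 93), (11, 172, 89), (0, 164, 59), (4, 147, 66)]
168 [(18, 163, 89), (18, 172, 86), (17, 164, 90), (19, 171, 91), (17, 177, 92), (20, 163, 91), (7, 165, 54), (3, 177, 78)]
172 [(12, 154, 68), (18, 179, 100), (18, 171, 106), (18, 184, 93), (18, 165, 94), (19, 186, 140), (18, 189, 158), (1, 150, 61)]
```

Yellow hangs too: shaded hue-18 pixels sit at columns 291–297 with the foot near row 172, as predicted. Now green.

Emit:
servo_tool(deltas=[[[0,0,0],[0,0,0.083],1],[[0.1256,-0.109,0],[0,0,0],1],[[0.1256,-0.109,0],[0,0,0],1],[[0.1256,-0.109,0],[0,0,0],1],[[0.1256,-0.109,0],[0,0,0],1],[[0.1256,-0.109,0],[0,0,0],1],[[0.1256,-0.109,0],[0,0,0],1],[[0.1256,-0.108,0.1],[0,0,0],1]])

```text
time_s: 39.95
eef_pos: [462.7, 13.1, 259.3]
ee_rot: [0.001, 0.052, 0.999, -0.0]
force: [1.1, -0.7, 0.1]
grip_width: 1.002
grip_force: 0.0
```

Emit:
servo_tool(deltas=[[[0,0,0.2],[0,0,0],1],[[0,0,0.08],[0,0,0],1],[[0,0,0],[0,0,0],1],[[0,0,0],[0,0,0],1]])

```text
time_s: 40.35
eef_pos: [463.6, 13.9, 203.0]
ee_rot: [-0.0, 0.052, 0.999, 0.0]
force: [0.7, 0.1, 1.0]
grip_width: 0.997
grip_force: 0.0
```

```bash
python3 go.py 464.3,13.7,205,174; python3 tb.py green; cp pics/tb_green.png pics/w_g.png; python3 nr.py pics/w_g.png green 200,110,320,200 | head -3
```

```text
t 40.4 pos [463.6  13.9 203. ] psi 174.0 F [0.7 0.1 1. ] w 0.997 gf 0.0 q [-0.22  0.2   1.72  0.    1.22 -1.69]
464.3,13.7,205,174 turn [ 0. -0. -0.] rows 0.0 shift [-0.004 -0.    -0.01 ] rows 0.0
body cols 229 288 rows 150 182
tab box 249 269 173 191
col 171 [60, 72, 82, 86, 85, 87, 87, 92, 102, 118, 124, 127, 126, 127, 124, 124, 123, 122, 122, 119, 108, 98, 93, 95]
far edge / left / right in tool [[-2.0, 0.5], [0.4, -8.9], [0.4, 9.9]] -> centre x = far + 6
cols 229 288 rows [150 182]
near edge z 0 [[439.5, -19.1, 0.0], [446.3, 51.2, 0.0]] len 70.7 ang 84.4
  centre [461.8  14.2]
```

Emit:
servo_tool(deltas=[[[0.013,0.002,0.12],[0,0,0],1],[[0,0,0.16],[0,0,0],1],[[0,0,0.16],[0,0,0],1],[[0,0,0.12],[0,0,0],1],[[0,0,0.07],[0,0,0],1],[[0,0,0.035],[0,0,0],1],[[0,0,0],[0,0,0],0.6],[[0,0,0],[0,0,0],0]], squeeze=60)

```text
time_s: 41.2
eef_pos: [461.7, 14.4, 70.8]
ee_rot: [0.001, 0.052, 0.999, -0.0]
force: [0.2, 0.3, 0.5]
grip_width: 0.687
grip_force: 0.0
```

Emit:
servo_tool(deltas=[[[0,0,0],[0,0,0],0],[[0,0,0],[0,0,0],0],[[0,0,0],[0,0,0],0],[[0,0,0],[0,0,0],0],[[0,0,0],[0,0,0],0]])

```text
time_s: 41.7
eef_pos: [461.5, 14.3, 70.6]
ee_rot: [0.001, 0.053, 0.999, -0.0]
force: [-1.1, -0.3, 6.3]
grip_width: 0.216
grip_force: 59.5
```

```bash
python3 go.py 463,13.7,204,174 500,143.2,204,181.5
```

```text
t 41.7 pos [461.5  14.3  70.6] psi 174.0 F [-1.1 -0.3  6.3] w 0.216 gf 59.5 q [-0.22  0.38  1.88 -0.    0.88 -1.69]
463,13.7,204,174 turn [-0.     0.001 -0.   ] rows 0.0 shift [-0.008 -0.002 -0.667] rows 2.7
500,143.2,204,181.5 turn [ 0.     0.    -0.083] rows 0.9 shift [-0.202  0.642  0.   ] rows 2.7
```

Emit:
servo_tool(deltas=[[[0,0,-0.1],[0,0,0],0],[[0,0,-0.15],[0,0,0],0],[[0,0,-0.15],[0,0,0],0],[[0,0,-0.15],[0,0,0],0],[[0,0,-0.117],[0,0,0],0],[[0,0,0],[0,0,-0.083],0]])

```text
time_s: 42.3
eef_pos: [462.1, 14.3, 206.2]
ee_rot: [0.003, -0.014, 1.0, -0.001]
force: [-0.1, -0.5, -1.5]
grip_width: 0.218
grip_force: 58.9
```

Emit:
servo_tool(deltas=[[[-0.03,0.1,0],[0,0,0],0],[[-0.048,0.15,0],[0,0,0],0],[[-0.048,0.15,0],[0,0,0],0],[[-0.046,0.142,0],[0,0,0],0],[[-0.03,0.1,0],[0,0,0],0],[[0,0,0],[0,0,0],0],[[0,0,0],[0,0,0],0]])

```text
time_s: 43.0
eef_pos: [497.8, 143.7, 203.0]
ee_rot: [-0.0, -0.013, 1.0, -0.0]
force: [-0.1, -0.6, -0.7]
grip_width: 0.214
grip_force: 59.1
```

```bash
python3 go.py 505,143.3,203.5,181.5 626,146.2,203.5,181.5; python3 tb.py green | head -1
```

```text
t 43.0 pos [497.8 143.7 203. ] psi -178.5 F [-0.1 -0.6 -0.7] w 0.214 gf 59.1 q [ 0.05  0.32  1.56 -0.    1.26 -1.54]
505,143.3,203.5,181.5 turn [-0.    -0.001 -0.   ] rows 0.0 shift [-0.036 -0.003 -0.003] rows 0.1
626,146.2,203.5,181.5 turn [0. 0. 0.] rows 0.0 shift [-0.605 -0.001  0.   ] rows 2.4
body cols 208 309 rows 182 247
```

Emit:
servo_tool(deltas=[[[-0.06,-0.003,-0.003],[0,0,0],0],[[-0.12,0,0],[0,0,0],0],[[-0.12,0,0],[0,0,0],0],[[-0.12,0,0],[0,0,0],0],[[-0.12,0,0],[0,0,0],0],[[-0.06,0,0],[0,0,0],0],[[-0.041,0,0],[0,0,0],0],[[0,0,0],[0,0,0],0]])

```text
time_s: 43.85
eef_pos: [626.8, 145.2, 203.5]
ee_rot: [-0.0, -0.012, 1.0, -0.0]
force: [-0.2, -0.6, -1.5]
grip_width: 0.214
grip_force: 59.0
```

Emit:
servo_tool(deltas=[[[0,0,0.03],[0,0,0],0],[[0,0,0.02],[0,0,0],0],[[0,0,0.01],[0,0,0],0],[[0,0,0],[0,0,0],0]])

```text
time_s: 44.25
eef_pos: [626.0, 146.4, 191.6]
ee_rot: [-0.0, -0.013, 1.0, -0.0]
force: [0.3, -0.1, -1.2]
grip_width: 0.213
grip_force: 59.0
```

Emit:
servo_tool(deltas=[[[0,0,0.005],[0,0,0],0],[[0,0,0],[0,0,0],0]])

```text
time_s: 44.45
eef_pos: [626.3, 146.5, 191.0]
ee_rot: [0.0, -0.013, 1.0, -0.0]
force: [0.5, -0.3, -1.0]
grip_width: 0.213
grip_force: 59.0
```

Emit:
servo_tool(deltas=[[[0,0,0.006],[0,0,0],0],[[0,0,0.003],[0,0,0],0],[[0,0,0],[0,0,0],0]])

```text
time_s: 44.75
eef_pos: [626.5, 146.5, 189.8]
ee_rot: [0.001, -0.013, 1.0, 0.0]
force: [-1.5, -0.6, 3.8]
grip_width: 0.216
grip_force: 59.8
```

Emit:
servo_tool(deltas=[[[0,0,0.004],[0,0,0],0],[[0,0,0],[0,0,0],0]])

```text
time_s: 44.95
eef_pos: [626.6, 146.5, 189.7]
ee_rot: [0.001, -0.013, 1.0, 0.0]
force: [-3.6, -1.3, 8.9]
grip_width: 0.215
grip_force: 60.4
```

Seated. Release, lift and check, then blue.

Emit:
servo_tool(deltas=[[[0,0,-0.003],[0,0,0],0.3],[[0,0,0],[0,0,0],0.5],[[0,0,0],[0,0,0],0.6],[[0,0,0],[0,0,0],0.6],[[0,0,-0.05],[0,0,0],0.6],[[0,0,-0.15],[0,0,0],0.6],[[0,0,-0.15],[0,0,0],1],[[0,0,-0.1],[0,0,0],1]])

```text
time_s: 45.75
eef_pos: [626.6, 146.5, 282.1]
ee_rot: [0.002, -0.013, 1.0, 0.0]
force: [0.0, -0.4, -0.3]
grip_width: 0.915
grip_force: 0.0
```

```bash
sed -i 's/(H_>22)&(H_<34)/(H_>15)\&(H_<34)/' h.py; python3 hang.py; python3 st.py|grep blue; python3 go.py 439.5,-266.5,280,181.5
```

```text
red [([298, 152, 10, 26, 166], [302.0, 165.6])] expect foot/roof [[300.4, 173.8], [302.4, 146.8]]
yellow [([289, 147, 11, 29, 174], [293.7, 163.3])] expect foot/roof [[292.6, 170.8], [294.0, 147.2]]
green [] expect foot/roof [[284.5, 167.7], [285.4, 147.7]]
blue [] expect foot/roof [[276.3, 164.6], [276.9, 148.1]]
blue 126 tab [ 440.6 -267.7   76. ] yax 89
blue 126 [319.0, 210.5] 90.0 [ 439.9 -265.2]
t 45.9 pos [627.1 146.6 282.8] psi -178.5 F [-0.8 -0.3 -0.7] w 1.0 gf 0.0 q [ 0.05  0.56  1.    0.    1.58 -1.55]
439.5,-266.5,280,181.5 turn [ 0.     0.004 -0.   ] rows 0.0 shift [ 0.992 -2.04   0.014] rows 9.1
```

Emit:
servo_tool(deltas=[[[0.0763,-0.157,0],[0,0,0],1],[[0.0763,-0.157,0],[0,0,0],1],[[0.0763,-0.157,0],[0,0,0],1],[[0.0763,-0.157,0],[0,0,0],1],[[0.0763,-0.157,0],[0,0,0],1],[[0.0763,-0.157,0],[0,0,0],1],[[0.0763,-0.157,0],[0,0,0],1],[[0.0763,-0.157,0],[0,0,0],1]])

```text
time_s: 46.65
eef_pos: [509.6, -108.8, 278.2]
ee_rot: [-0.0, -0.013, 1.0, 0.0]
force: [0.4, -0.3, -0.3]
grip_width: 0.999
grip_force: 0.0
```

Emit:
servo_tool(deltas=[[[0.0763,-0.157,0],[0,0,0],1],[[0.0763,-0.157,0],[0,0,0],1],[[0.0763,-0.157,0],[0,0,0],1],[[0.0763,-0.157,0],[0,0,0],1],[[0.0763,-0.156,0],[0,0,0],1],[[0,0,0.2],[0,0,0],1],[[0,0,0.24],[0,0,0],1],[[0,0,0],[0,0,0],1]])

```text
time_s: 47.45
eef_pos: [435.9, -264.5, 185.5]
ee_rot: [-0.004, -0.012, 1.0, 0.004]
force: [-0.5, 0.0, 0.5]
grip_width: 1.002
grip_force: 0.0
```

Emit:
servo_tool(deltas=[[[0,0,0],[0,0,0],1],[[0,0,0],[0,0,0],1]])

```text
time_s: 47.65
eef_pos: [439.2, -267.0, 193.3]
ee_rot: [0.001, -0.013, 1.0, -0.001]
force: [0.6, -0.3, 0.1]
grip_width: 1.0
grip_force: 0.0
```

```bash
python3 go.py 439.5,-266.5,190,181.5; python3 tb.py blue; python3 nr.py pics/tb_blue.png blue 200,110,320,200 | head -3; python3 - <<'E'
from h import *
im=optics.capture('side');h=cv2.cvtColor(im,cv2.COLOR_BGR2HSV)
for r in range(146,176,4): print(r,[tuple(map(int,h[r,c])) for c in range(280,291,2)])
E
```

```text
t 47.6 pos [ 439.2 -267.   193.3] psi -178.5 F [ 0.6 -0.3  0.1] w 1.0 gf 0.0 q [-0.77  0.32  1.59 -0.    1.23 -2.37]
439.5,-266.5,190,181.5 turn [-0.002  0.002 -0.   ] rows 0.0 shift [-0.001  0.002  0.016] rows 0.1
body cols 229 288 rows 151 185
tab box 248 268 174 191
col 172 [96, 108, 114, 114, 114, 114, 120, 136, 151, 163, 164, 165, 163, 161, 161, 158, 157, 157, 151, 134, 121, 117, 118]
far edge / left / right in tool [[-3.2, -0.3], [-0.8, -9.9], [-0.8, 9.2]] -> centre x = far + 6
cols 229 288 rows [151 185]
near edge z 0 [[420.9, -302.2, 0.0], [416.1, -233.7, 0.0]] len 68.7 ang 94.0
  centre [ 437.5 -266.6]
146 [(20, 17, 88), (17, 25, 91), (11, 37, 76), (14, 40, 134), (11, 29, 96), (140, 9, 86)]
150 [(6, 14, 92), (50, 24, 65), (20, 29, 78), (23, 38, 87), (9, 21, 86), (16, 86, 83)]
154 [(10, 31, 187), (11, 36, 196), (18, 34, 74), (69, 105, 150), (66, 47, 163), (8, 42, 151)]
158 [(14, 114, 94), (36, 47, 54), (62, 66, 54), (67, 68, 49), (60, 68, 49), (17, 160, 83)]
162 [(68, 102, 140), (63, 85, 60), (65, 93, 71), (55, 61, 50), (68, 62, 45), (18, 160, 89)]
166 [(72, 92, 47), (48, 64, 40), (45, 43, 47), (53, 69, 48), (62, 77, 56), (70, 76, 70)]
170 [(12, 123, 56), (66, 89, 77), (67, 84, 64), (54, 74, 48), (62, 69, 59), (67, 87, 53)]
174 [(14, 149, 72), (11, 162, 71), (13, 147, 73), (13, 142, 70), (13, 152, 69), (18, 176, 103)]
```

Green hangs (hue about 65 at columns 282–288, foot near row 170). I grip blue.

Emit:
servo_tool(deltas=[[[0.011,-0.001,0.12],[0,0,0],1],[[0,0,0.16],[0,0,0],1],[[0,0,0.16],[0,0,0],1],[[0,0,0.13],[0,0,0],1],[[0,0,0.08],[0,0,0],1],[[0,0,0.035],[0,0,0],1],[[0,0,0],[0,0,0],0.6],[[0,0,0],[0,0,0],0]], squeeze=60)

```text
time_s: 48.55
eef_pos: [436.7, -267.2, 55.1]
ee_rot: [0.001, -0.013, 1.0, -0.001]
force: [0.3, -0.2, 0.6]
grip_width: 0.694
grip_force: 0.0
```

Emit:
servo_tool(deltas=[[[0,0,0],[0,0,0],0],[[0,0,0],[0,0,0],0],[[0,0,0],[0,0,0],0],[[0,0,0],[0,0,0],0],[[0,0,0],[0,0,0],0]])

```text
time_s: 49.05
eef_pos: [436.4, -267.0, 54.5]
ee_rot: [0.0, -0.013, 1.0, -0.0]
force: [-0.6, -1.1, 6.1]
grip_width: 0.218
grip_force: 59.7
```

```bash
python3 go.py 439.5,-266.5,206,181.5 495,143,206,181.5
```

```text
t 49.0 pos [ 436.4 -267.    54.5] psi -178.6 F [-0.6 -1.1  6.1] w 0.218 gf 59.7 q [-0.78  0.5   1.74 -0.    0.9  -2.37]
439.5,-266.5,206,181.5 turn [-0.001  0.001 -0.001] rows 0.0 shift [-0.015  0.002 -0.757] rows 3.0
495,143,206,181.5 turn [0. 0. 0.] rows 0.0 shift [-0.331  2.04   0.   ] rows 8.3
```

Emit:
servo_tool(deltas=[[[0,0,-0.1],[0,0,0],0],[[0,0,-0.17],[0,0,0],0],[[0,0,-0.17],[0,0,0],0],[[0,0,-0.17],[0,0,0],0],[[0,0,-0.147],[0,0,0],0],[[-0.026,0.1,0],[0,0,0],0],[[-0.026,0.16,0],[0,0,0],0],[[-0.026,0.16,0],[0,0,0],0]])

```text
time_s: 49.85
eef_pos: [449.4, -181.3, 205.0]
ee_rot: [-0.0, -0.012, 1.0, 0.0]
force: [1.2, 0.8, -0.8]
grip_width: 0.217
grip_force: 59.0
```

Emit:
servo_tool(deltas=[[[-0.026,0.16,0],[0,0,0],0],[[-0.026,0.16,0],[0,0,0],0],[[-0.026,0.16,0],[0,0,0],0],[[-0.026,0.16,0],[0,0,0],0],[[-0.026,0.16,0],[0,0,0],0],[[-0.026,0.16,0],[0,0,0],0],[[-0.026,0.16,0],[0,0,0],0],[[-0.026,0.16,0],[0,0,0],0]])

```text
time_s: 50.65
eef_pos: [484.5, 76.1, 205.0]
ee_rot: [-0.0, -0.013, 1.0, 0.0]
force: [0.7, -1.3, -0.9]
grip_width: 0.218
grip_force: 59.0
```

Emit:
servo_tool(deltas=[[[-0.026,0.16,0],[0,0,0],0],[[-0.026,0.16,0],[0,0,0],0],[[0,0.02,0],[0,0,0],0],[[0,0,0],[0,0,0],0],[[0,0,0],[0,0,0],0]])

```text
time_s: 51.15
eef_pos: [493.2, 142.2, 205.1]
ee_rot: [-0.0, -0.012, 1.0, -0.0]
force: [0.2, -0.1, -2.6]
grip_width: 0.217
grip_force: 59.1
```

```bash
python3 go.py 505,143.3,201,181.5 598,145.5,201,181.5; python3 tb.py blue | head -1
```

```text
t 51.1 pos [493.2 142.2 205.1] psi -178.6 F [ 0.2 -0.1 -2.6] w 0.217 gf 59.1 q [ 0.05  0.31  1.57 -0.    1.26 -1.54]
505,143.3,201,181.5 turn [-0.    -0.    -0.001] rows 0.0 shift [-0.059  0.004  0.02 ] rows 0.2
598,145.5,201,181.5 turn [0. 0. 0.] rows 0.0 shift [-0.465 -0.001  0.   ] rows 1.9
body cols 207 309 rows 190 253
```

Emit:
servo_tool(deltas=[[[-0.059,0.004,0.02],[0,0,0],0],[[-0.08,0,0],[0,0,0],0],[[-0.08,0,0],[0,0,0],0],[[-0.08,0,0],[0,0,0],0],[[-0.08,0,0],[0,0,0],0],[[-0.08,0,0],[0,0,0],0],[[-0.04,0,0],[0,0,0],0]])

```text
time_s: 51.9
eef_pos: [594.6, 145.4, 200.5]
ee_rot: [-0.0, -0.012, 1.0, -0.0]
force: [-0.2, 0.2, -1.7]
grip_width: 0.218
grip_force: 59.1
```

Emit:
servo_tool(deltas=[[[-0.025,0,0],[0,0,0],0],[[0,0,0],[0,0,0],0],[[0,0,0.03],[0,0,0],0],[[0,0,0.02],[0,0,0],0],[[0,0,0.008],[0,0,0],0],[[0,0,0],[0,0,0],0]])

```text
time_s: 52.5
eef_pos: [597.8, 146.4, 189.4]
ee_rot: [-0.0, -0.013, 1.0, -0.0]
force: [-0.3, 0.7, -1.5]
grip_width: 0.219
grip_force: 59.1
```

Emit:
servo_tool(deltas=[[[0,0,0.005],[0,0,0],0],[[0,0,0],[0,0,0],0]])

```text
time_s: 52.7
eef_pos: [598.1, 146.4, 188.7]
ee_rot: [0.0, -0.013, 1.0, -0.0]
force: [0.3, 0.5, -1.5]
grip_width: 0.218
grip_force: 59.1
```

Emit:
servo_tool(deltas=[[[0,0,0.005],[0,0,0],0],[[0,0,0],[0,0,0],0]])

```text
time_s: 52.9
eef_pos: [598.1, 146.4, 187.6]
ee_rot: [0.0, -0.013, 1.0, 0.0]
force: [-0.0, 0.6, -1.1]
grip_width: 0.22
grip_force: 59.1
```

Emit:
servo_tool(deltas=[[[0,0,0.004],[0,0,0],0],[[0,0,0],[0,0,0],0]])

```text
time_s: 53.1
eef_pos: [598.2, 146.4, 187.5]
ee_rot: [0.0, -0.013, 1.0, -0.0]
force: [-2.6, -0.5, 4.3]
grip_width: 0.211
grip_force: 59.7
```

Seated at 187.5 as predicted. Release, lift and check everything.

Emit:
servo_tool(deltas=[[[0,0,0],[0,0,0],0.3],[[0,0,0],[0,0,0],0.5],[[0,0,0],[0,0,0],0.6],[[0,0,0],[0,0,0],0.6],[[0,0,-0.05],[0,0,0],0.6],[[0,0,-0.15],[0,0,0],0.6],[[0,0,-0.15],[0,0,0],1],[[0,0,-0.1],[0,0,0],1]])

```text
time_s: 53.9
eef_pos: [598.4, 146.4, 280.1]
ee_rot: [0.002, -0.013, 1.0, 0.0]
force: [1.7, -0.0, -0.3]
grip_width: 0.914
grip_force: 0.0
```

Emit:
servo_tool(deltas=[[[0.1,0,-0.05],[0,0,0],1],[[0.15,0,0],[0,0,0],1],[[0.15,0,0],[0,0,0],1],[[0.15,0,0],[0,0,0],1],[[0.1,0,0],[0,0,0],1],[[0,0,0],[0,0,0],1],[[0,0,0],[0,0,0],1],[[0,0,0],[0,0,0],1]])

```text
time_s: 54.7
eef_pos: [468.9, 143.0, 287.1]
ee_rot: [0.0, -0.013, 1.0, 0.0]
force: [0.2, 0.8, -0.3]
grip_width: 1.002
grip_force: 0.0
```

```bash
python3 go.py; python3 hang.py; python3 - <<'E'
from h import *
im=optics.capture('side');h=cv2.cvtColor(im,cv2.COLOR_BGR2HSV)
for r in range(150,174,4): print(r,[tuple(map(int,h[r,c])) for c in range(270,291,2)])
t=optics.capture('top');m=masks(t)['blue'].astype(np.uint8);n,L,S,C=cv2.connectedComponentsWithStats(m)
print([(S[i,4],C[i].round(1)) for i in range(1,n) if S[i,4]>8 and 120<C[i][0]<230 and 120<C[i][1]<240])
E
```

```text
t 54.7 pos [468.9 143.  287.1] psi -178.6 F [ 0.2  0.8 -0.3] w 1.002 gf 0.0 q [ 0.06  0.2   1.5   0.    1.44 -1.54]
red [([297, 152, 11, 26, 168], [301.9, 165.6])] expect foot/roof [[300.4, 173.8], [302.4, 146.8]]
yellow [([289, 147, 11, 29, 176], [293.6, 163.5])] expect foot/roof [[292.6, 170.8], [294.0, 147.2]]
green [] expect foot/roof [[284.5, 167.7], [285.4, 147.7]]
blue [([277, 153, 8, 14, 37], [280.5, 159.4]), ([271, 159, 7, 9, 31], [274.0, 163.3])] expect foot/roof [[276.3, 164.6], [276.9, 148.1]]
150 [(17, 44, 109), (10, 10, 77), (120, 8, 64), (165, 15, 68), (16, 45, 85), (15, 29, 88), (34, 32, 63), (17, 31, 74), (3, 27, 85), (6, 16, 80), (17, 80, 80)]
154 [(12, 41, 142), (11, 36, 199), (14, 34, 215), (8, 36, 127), (109, 163, 136), (108, 157, 158), (12, 38, 189), (11, 28, 72), (69, 105, 139), (66, 71, 137), (13, 43, 147)]
158 [(30, 12, 84), (13, 54, 113), (10, 115, 84), (111, 116, 44), (109, 89, 46), (115, 88, 49), (60, 41, 50), (60, 61, 50), (57, 55, 46), (71, 73, 49), (18, 151, 83)]
162 [(30, 3, 78), (113, 102, 65), (111, 111, 60), (107, 99, 49), (112, 117, 48), (111, 99, 44), (114, 78, 49), (70, 86, 68), (64, 43, 47), (63, 62, 45), (19, 155, 87)]
166 [(8, 14, 72), (13, 156, 67), (110, 148, 114), (109, 152, 114), (112, 107, 55), (115, 83, 55), (108, 136, 73), (106, 126, 65), (62, 76, 47), (66, 70, 55), (68, 81, 69)]
170 [(0, 10, 52), (12, 152, 67), (14, 155, 66), (13, 144, 76), (13, 153, 70), (12, 102, 70), (68, 82, 50), (64, 89, 46), (60, 53, 48), (70, 88, 52), (68, 72, 57)]
[(np.int32(61), array([216.6, 168. ])), (np.int32(28), array([205.4, 166.4])), (np.int32(19), array([207.3, 171.5])), (np.int32(97), array([157. , 186.8])), (np.int32(11), array([167.9, 187.9])), (np.int32(76), array([136.8, 192.3]))]
```

All four spacers hang in order at their expected pixels, the gauge is parked and the arm is clear, so I hand in.

```bash
python3 -c "
from rig import ctrl;print(ctrl.finish_job())"
```

```text
the job is handed in; nothing more can be done
None
```

I handed the job in at about 55 s of the 210 s. All four spacers were gauged from red to blue, the gauge is parked on its pad, and the spacers hang red, yellow, green, blue from the inside out; the hand-in returned no verdict, so I can't confirm the score.

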